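# Fold out the tray stand and sort cage runners into the tray

### The job

Swing the prop leg of the folding stand right out until it hits its stop, then lift the white tray with the carrying handle and set it level and square across the beam and the leg, centred on the stand. Then sort all the loose cage runners on the bench into the tray by length, base down and side by side across it: the long ones in the long row, the short ones in the short row. Leave the bottle, the box and the jar alone.

Things in the scene. Friction and masses are not known exactly. Their poses are not given: they have to be found in the camera images.
- seat (a point): point at the height of the stand's top (60 mm) over which the tray's handle must come. The stand is fixed: a dark steel beam 150 mm long (y) and 40 mm wide, its centre line 85 mm from here towards -x, and a hinged prop leg, its top level with the beam's. Swung out, the leg runs along x under this point, its end cross-bar 66 to 90 mm away on the +x side. Axes of the stand.
- leg_hinge (a point): point on the vertical hinge axis of the prop leg, 49 mm above the bench, 45 mm from the beam's centre line (stand axes: x away from the beam, y along it). Folded, the leg lies parallel to the beam and points to +y; it swings out towards +x.
- leg_tip (a point): centre of the cross-bar at the leg's free end, 118 mm from the hinge axis. Bar 60 mm long (this frame's x, square to the leg), 24 mm wide (y, outwards along the leg), from 38 to 60 mm above the bench, on a 14 mm wide post with a foot. Its -x end faces the beam's line when folded and sticks out past the beam's end: push there.
- leg (a joint): angle of the prop leg in rad: 0 folded along the beam, 1.57 fully out at its stop, square to the beam. It has some friction (about 2 N at the tip), no spring, and stays where it is left; it may start a little open (0 to 0.35).
- tray_handle (a point): centre of the handle of the loose white plastic tray: a bar 132 mm long (x), 14 x 14 mm in section, across the tray's middle, 71 mm above the tray's underside, on a post at each end; the tray balances on it. Axes of the tray, z up. The tray may sit on the stand either way round.
- row_long (a point): middle of the floor of the tray's long row, an open trough 150 mm wide (x) by 116 mm deep (y), room for three long runners side by side, each lying along y, 50 mm from middle to middle (x = -50, 0, 50 mm). Same axes as the tray.
- row_short (a point): middle of the floor of the tray's short row, on the other side of the handle: an open trough 150 mm wide (x) by 82 mm deep (y), too short for a long runner, room for three short ones side by side, each lying along y, 50 mm from middle to middle. Same axes as the tray.
- long0_c (a point): centre (half-way up) of a loose amber plastic cage runner 100 mm long, about 72 g: upside-down T in section, base flange 36 mm wide, 5 mm thick, and a 10 mm thick web along its middle, 45 mm high in all; pinch the web from above. Starts base down on the bench, or absent. x along its length, z up.
- long1_c (a point): centre (half-way up) of a loose amber plastic cage runner 100 mm long, about 72 g: upside-down T in section, base flange 36 mm wide, 5 mm thick, and a 10 mm thick web along its middle, 45 mm high in all; pinch the web from above. Starts base down on the bench, or absent. x along its length, z up.
- long2_c (a point): centre (half-way up) of a loose amber plastic cage runner 100 mm long, about 72 g: upside-down T in section, base flange 36 mm wide, 5 mm thick, and a 10 mm thick web along its middle, 45 mm high in all; pinch the web from above. Starts base down on the bench, or absent. x along its length, z up.
- short0_c (a point): centre (half-way up) of a loose amber plastic cage runner 66 mm long, about 48 g: upside-down T in section, base flange 36 mm wide, 5 mm thick, and a 10 mm thick web along its middle, 45 mm high in all; pinch the web from above. Starts base down on the bench, or absent. x along its length, z up.
- short1_c (a point): centre (half-way up) of a loose amber plastic cage runner 66 mm long, about 48 g: upside-down T in section, base flange 36 mm wide, 5 mm thick, and a 10 mm thick web along its middle, 45 mm high in all; pinch the web from above. Starts base down on the bench, or absent. x along its length, z up.
- short2_c (a point): centre (half-way up) of a loose amber plastic cage runner 66 mm long, about 48 g: upside-down T in section, base flange 36 mm wide, 5 mm thick, and a 10 mm thick web along its middle, 45 mm high in all; pinch the web from above. Starts base down on the bench, or absent. x along its length, z up.
- long0: the runner long0 itself (see point long0_c); origin at the centre of its underside
- long1: the runner long1 itself (see point long1_c); origin at the centre of its underside
- long2: the runner long2 itself (see point long2_c); origin at the centre of its underside
- short0: the runner short0 itself (see point short0_c); origin at the centre of its underside
- short1: the runner short1 itself (see point short1_c); origin at the centre of its underside
- short2: the runner short2 itself (see point short2_c); origin at the centre of its underside
- tray: the tray, 250 mm long (y) by 160 mm wide (x), about 0.6 kg, origin at the centre of its underside. Floor 5 mm thick, rim 5 mm thick and 17 mm high; a solid block as high as the rim, from y = +4 to -38 mm, separates the two rows. Starts flat on the bench.
- spray: bystander: white bottle, 66 mm across, 150 mm high, loose; origin at its underside. Leave alone.
- clipbox: bystander: grey open plastic box 90 x 130 x 50 mm, loose; origin at its underside. Leave alone.
- jar: bystander: amber jar 80 mm across, 80 mm high, loose; origin at its underside. Leave alone.
There are look-alikes about, which are no part of the job. Leave any black or purple look-alike of the long1 alone.

How it is judged (in metres and radians):
On the way, in this order (a step that is already met when the one before it is completed fails the run):
1. the prop leg is swung out to its stop (value of joint leg above 1.47 rad), for 0.2 s.
2. the tray stands level and square on the beam and the swung-out leg, let go (value of joint leg above 1.47 rad and z of tray_handle in the frame of seat between 0.066 and 0.077 m and angle between tray_handle's own z axis and vertical below 0.06 rad and horizontal distance between tray_handle and seat below 0.03 m and angle between the y axis of tray_handle and the y axis of seat, either way round below 0.25 rad and contact force between the fingers and tray below 0.3 N), for 0.3 s.
3. every runner lies base down in the row of its length (y of long0_c in the frame of row_long between -0.018 and 0.018 m and x of long0_c in the frame of row_long between -0.065 and 0.065 m and z of long0_c in the frame of row_long between 0.017 and 0.028 m and angle between each of long0_c, long1_c, long2_c, short0_c, short1_c, short2_c's own z axis and vertical below 0.12 rad and angle between the x axis of each of long0_c, long1_c, long2_c and the y axis of row_long, either way round below 0.3 rad and y of long1_c in the frame of row_long between -0.018 and 0.018 m and x of long1_c in the frame of row_long between -0.065 and 0.065 m and z of long1_c in the frame of row_long between 0.017 and 0.028 m and y of long2_c in the frame of row_long between -0.018 and 0.018 m and x of long2_c in the frame of row_long between -0.065 and 0.065 m and z of long2_c in the frame of row_long between 0.017 and 0.028 m and y of short0_c in the frame of row_short between -0.018 and 0.018 m and x of short0_c in the frame of row_short between -0.065 and 0.065 m and z of short0_c in the frame of row_short between 0.017 and 0.028 m and angle between the x axis of each of short0_c, short1_c, short2_c and the y axis of row_short, either way round below 0.3 rad and y of short1_c in the frame of row_short between -0.018 and 0.018 m and x of short1_c in the frame of row_short between -0.065 and 0.065 m and z of short1_c in the frame of row_short between 0.017 and 0.028 m and y of short2_c in the frame of row_short between -0.018 and 0.018 m and x of short2_c in the frame of row_short between -0.065 and 0.065 m and z of short2_c in the frame of row_short between 0.017 and 0.028 m), for 0.2 s.
At the end, for the whole second after the job is handed in: Leg at its stop (0.1 rad); tray on beam and leg, level (0.06 rad), handle within 30 mm of the seat point seen from above, square (0.25 rad, either way round); every runner base down (0.12 rad) on the floor of its own row, along the tray's y (0.3 rad); all at rest (all of step 3 and value of joint leg above 1.47 rad and z of tray_handle in the frame of seat between 0.066 and 0.077 m and angle between tray_handle's own z axis and vertical below 0.06 rad and horizontal distance between tray_handle and seat below 0.03 m and angle between the y axis of tray_handle and the y axis of seat, either way round below 0.25 rad and linear speed of each of long0, long1, long2, short0, short1, short2, tray below 0.02 m/s); the robot touches nothing.
It fails at once if the bottle is moved more than 30 mm (distance of spray from where it was at the start of the episode above 0.03 m).
It fails at once if the grey box is moved more than 30 mm (distance of clipbox from where it was at the start of the episode above 0.03 m).
It fails at once if the jar is moved more than 30 mm (distance of jar from where it was at the start of the episode above 0.03 m).
Of long0, long1, long2, short0, short1, short2 only 4 to 6 are there at a start; the rules pass over those that are not, and their reading is None.
At some moment in a run one of long0, long1, long2, short0, short1, short2 may be knocked a few centimetres aside while the robot is not near it.
It also fails if it takes over 208 s, if anything falls off the work surface, if the arm or the gripper's body presses on something with over 40 N, if the wrist force passes 120 N, or if a joint passes its speed limit or range.

### The arm

A 7-joint arm with a two-finger parallel gripper is mounted at the origin on the work surface. World frame = base frame: x ahead of the robot, y to its left, z up, the work surface at z = 0. Lengths are in mm, angles in rad, forces in N, time in s.
With the tool pointing down it reaches from about 400 to 875 mm from the base axis. Payload 4.4 kg.
Tool frame: the origin (TCP) lies at the very end of the fingers, on their centre line; the grasp point (between the pads) lies 19 mm behind it; y points along the fingers, z is the direction in which the jaws open and shut, and the axes are right-handed (so a half turn about y gives the same grasp; the last joint's range is limited). The gripper opens to 85 mm and grips with 20 to 120 N. Pads are 22 mm wide; open, the fingers measure 114 mm over their backs; the gripper's body (76 mm by 85 mm) begins 54 mm behind the grasp point. The pads swing forward as they close: fully open they stand 13 mm farther back than shut.
Start: joints at [1.075, 0.628, 0.038, 1.517, -0.027, 0.996, -0.02], TCP at [270.876, -590.884, 231.313] pointing down, gripper open.
Joint ranges: [-3.06, 3.06], [-0.37, 2.12], [-1.25, 1.32], [0.18, 2.47], [-1.1, 4.24], [0.23, 1.98], [-2.94, 2.94]. Speed limits (rad/s): [2.57, 2.57, 3.14, 3.14, 3.14, 3.14, 3.14].

### API

Orientations are given as [roll, pitch, yaw] about the fixed x, y, z axes, in that order (R = Rz(yaw) Ry(pitch) Rx(roll)).
In Python, from cell import * gives the robot as it stands.
- The arm moves only by the tool apply_moves, never from a script. Its argument "targets" is a list of rows, each a list of 6 numbers: the shift along the tool's x, y, z in units of 40 mm (1.0 is 40 mm), then the turn, a rotation vector about the tool's x, y, z in units of 8 degrees (1.0 is 8 degrees). A call has 1 to 12 rows; each row shifts and turns the commanded pose from where the row before left it, along the tool's axes as they then stand; what a row does not reach is not made up. A row lasts 1/8 s, in which the tool goes at most 62.5 mm and 10.7 degrees, less where a joint would pass 70% of its speed; a pose out of reach is approached as far as the arm can. A call is refused whole if a number of a shift passes 1 or a number of a turn 1, either way. A call with a gripper value outside its range is refused whole. "jaw" is the gripper command: -1 is shut, 1 is fully open, values between are in proportion, set as the call begins (left out, the last holds). The fingers move at their own pace and stop on an object; the grip force is fixed at half the most. Time passes only in rows, so rows that do not move let the fingers close. It gives the time, the measured TCP pose, the force and the opening at its end, in the units of the state.
- read_state(): the state, without advancing time (a new reading comes with each control period).
- get_image(name): name is "side" or "top"; returns the picture (384x512x3 uint8, red, green, blue); there is no depth.
- calibration(name): a dict with "fx", "fy", "cx", "cy" (pixels), "world_from_camera" (4x4, takes a point from camera to world coordinates). Camera axes: x right, y down, z forward; pixel columns grow to the right and rows downward; lengths in mm; the calibration is good to about 2 mm. A picture is of the moment at which its call begins. calibration takes no time and is no camera call.
- finish_job(): hands the job in, once; it reports no verdict.
The state is a dict: "clock": time; "qpos": joint angles; "qd": joint speeds; "tau": joint torques, N m; "eef_pos": TCP position; "tool_rot": TCP orientation; "force": force on the tool from outside, world axes, zero at the start; "torque": the same for the moment, N m; "width": finger opening in mm.
Only numpy, scipy, OpenCV 4.12 (cv2) and the standard library are available. Lean on these libraries where they do the work, as an engineer would, in place of code of your own. Each camera call takes 0.05 s, during which the arm holds its last target. There are 200 camera calls.

## Working session

There is one attempt and no reset: what is moved stays moved. The work goes in short steps, Python scripts to look and compute and a tool call to move; the robot and the scene stay as the last step left them, time stands still between calls to the robot, and variables do not carry over. Pictures are saved under pics/ and viewed, about 12 in all and at most 16, crops included, and the job is handed in when it is done.

Besides the shell and the picture viewer there is one more tool, called after "Call:" as name(argument=value, ...) on one line, values as JSON. apply_moves: Moves the arm, as the interface text tells. Its arguments: {"type":"object","properties":{"targets":{"type":"array"},"jaw":{"type":"number"}},"required":["targets"]}

```bash
mkdir -p pics; ls; python3 - <<'E'
from cell import *
import cv2,numpy as np
s=read_state();print({k:np.round(v,3).tolist() for k,v in s.items()})
for n in("top","side"):
    c=calibration(n);print(n,c["fx"],c["fy"],c["cx"],c["cy"],np.round(c["world_from_camera"],4).tolist())
    im=get_image(n);cv2.imwrite(f"pics/{n}0.png",cv2.resize(im[:,:,::-1],(800,600),interpolation=cv2.INTER_CUBIC))
E
```

```text
pics
{'clock': 0.0, 'qpos': [1.075, 0.629, 0.038, 1.518, -0.027, 0.996, -0.02], 'qd': [0.001, -0.001, -0.0, -0.001, -0.002, -0.001, 0.0], 'tau': [-0.0, -56.34, 1.226, -19.344, 0.011, 0.01, -0.0], 'eef_pos': [270.622, -590.274, 230.384], 'tool_rot': [-1.573, -0.0, -2.712], 'force': [-0.169, 0.091, -0.392], 'torque': [0.002, 0.022, -0.006], 'width': 85.324}
top 471.057918705242 471.057918705242 256.62162997737374 187.27634247199776 [[0.0031, -0.9981, 0.0613, 532.1502], [-0.9999, -0.0025, 0.0108, 3.6665], [-0.0107, -0.0613, -0.9981, 1204.3364], [0.0, 0.0, 0.0, 1.0]]
side 462.5013104644585 462.5013104644585 255.28417159145408 191.06923824318875 [[-0.773, -0.3058, 0.5558, -181.5117], [-0.6343, 0.3613, -0.6835, 982.5068], [0.0082, -0.8809, -0.4733, 771.5844], [0.0, 0.0, 0.0, 1.0]]
```

View pics/top0.png

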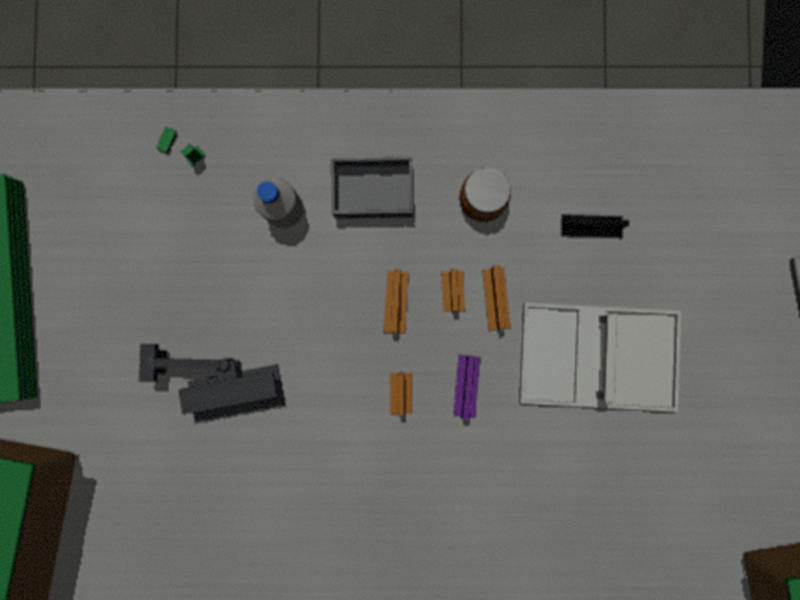

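View pics/side0.png

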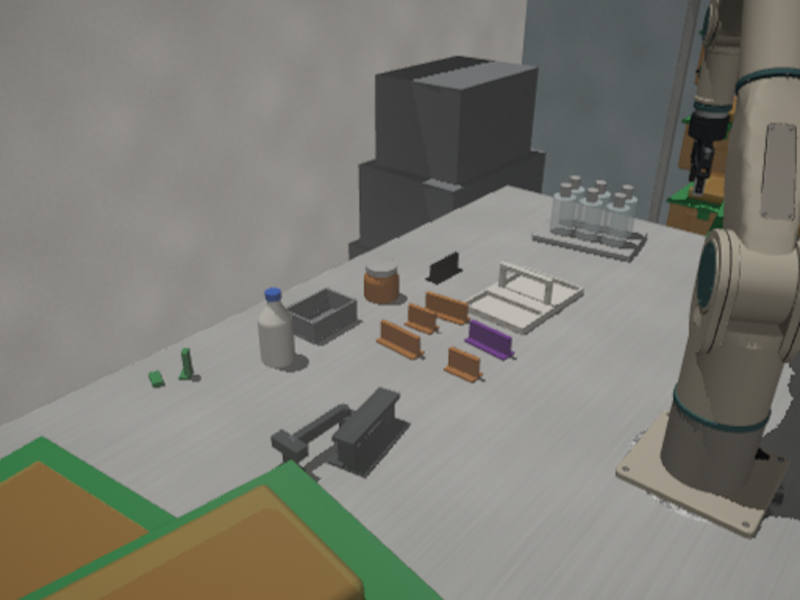

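The top view shows the stand at (215,380), leg partly open with its tip at (150,362), and the tray at (600,357) with the handle at (602,357).
- Amber runners: long at (397,302) and (496,298), short at (453,291) and (401,393).
- Not mine: purple (467,387), black (593,226), amber jar (486,193).

Next, close crops.

```bash
cat > h.py <<'E'
from cell import *
import cv2,numpy as np
def ray(n,u,v,z):
    c=calibration(n);T=np.array(c["world_from_camera"])
    d=T[:3,:3]@np.array([(u-c["cx"])/c["fx"],(v-c["cy"])/c["fy"],1.]);o=T[:3,3]
    return np.round(o+d*(z-o[2])/d[2],1)
def proj(n,p):
    c=calibration(n);T=np.linalg.inv(np.array(c["world_from_camera"]));q=T[:3,:3]@np.array(p,float)+T[:3,3]
    return np.round([c["fx"]*q[0]/q[2]+c["cx"],c["fy"]*q[1]/q[2]+c["cy"]],1)
def crop(n,f,x0,y0,w,h,s):
    im=get_image(n)[y0:y0+h,x0:x0+w,::-1]
    im=cv2.resize(im,None,fx=s,fy=s,interpolation=cv2.INTER_CUBIC)
    im=cv2.convertScaleAbs(im,alpha=1.5,beta=15)
    for i in range(0,w,10): cv2.line(im,(i*s,0),(i*s,6 if i%50 else 14),(0,255,255),1)
    for i in range(0,h,10): cv2.line(im,(0,i*s),(6 if i%50 else 14,i*s),(0,255,255),1)
    cv2.imwrite(f"pics/{f}.png",im)
E
python3 - <<'E'
from h import *
crop("top","stand1",80,210,110,64,7)
crop("top","mid1",240,160,200,110,4)
E
```

```text
(no output)
```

View pics/stand1.png

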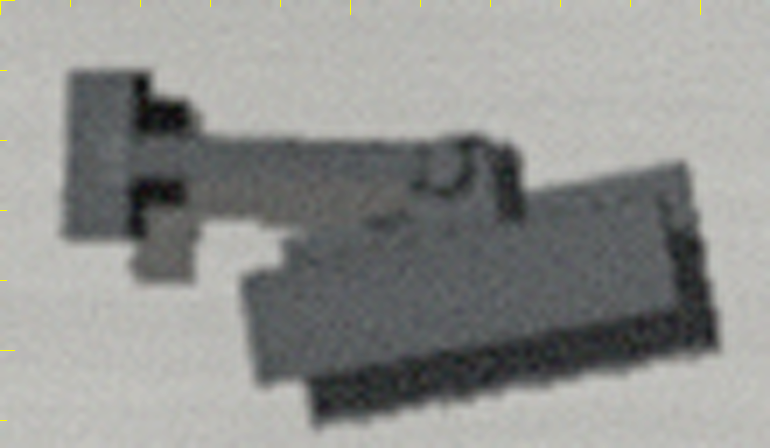

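View pics/mid1.png

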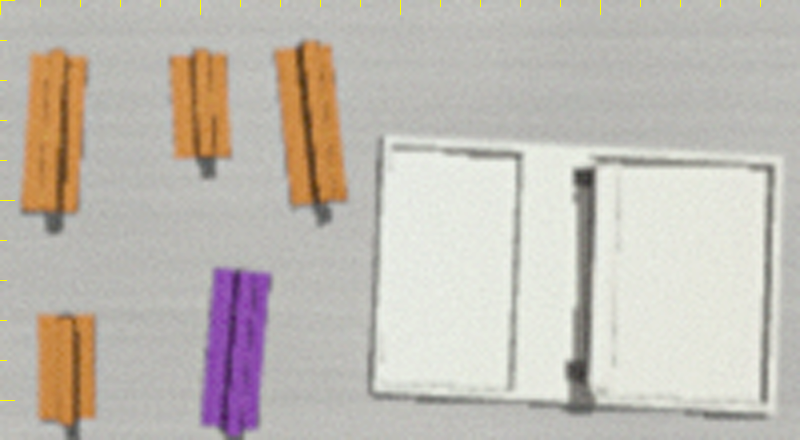

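The close crops give these positions:
- **Beam top:** corners at (243,273), (668,197), (683,309) and (258,385).
- **Leg:** cross-bar centre at (100,154), hinge near (440,160).
- **Tray rim:** corners at (383,136), (780,157), (770,412) and (370,393), with the short row on the left.

The runner choice is confirmed: 2 long and 2 short in amber.

```bash
python3 - <<'E'
from h import *
S=lambda x,y,z:ray("top",80+x/7,210+y/7,z)
M=lambda x,y,z:ray("top",240+x/4,160+y/4,z)
b=np.array([S(*p,60) for p in[(243,273),(668,197),(683,309),(258,385)]]);print("beam",b[:,:2].tolist(),b.mean(0))
yv=(b[0]-b[1]+b[3]-b[2]);yaw=np.arctan2(-yv[0],yv[1]);print("yaw",yaw)
tip=S(100,154,60);h=S(440,163,60);print("tip",tip,"hinge",h,np.linalg.norm(tip-h))
R=np.array([[np.cos(yaw),-np.sin(yaw)],[np.sin(yaw),np.cos(yaw)]])
bc=b.mean(0)[:2];print("stand frame tip,hinge",(tip[:2]-bc)@R,(h[:2]-bc)@R)
t=np.array([M(*p,17) for p in[(383,136),(780,157),(770,412),(370,393)]]);print("tray",t[:,:2].tolist(),t.mean(0),"handle px",M(580,175,71),M(573,370,71))
for n,a,c in[("L0",(58,52),(52,212)),("S0",(200,50),(208,157)),("L1",(307,42),(322,203)),("S1",(68,315),(73,422))]:
    p,q=M(*a,45),M(*c,45); print(n,(p+q)/2,np.linalg.norm(p-q),"yaw",np.degrees(np.arctan2((p-q)[1],(p-q)[0])))
print("bottle",ray("top",282/1.5625,205/1.5625,0),"box",ray("top",240,120,50),"jar",ray("top",311,121,80))
E
```

```text
beam [[451.8, 359.4], [478.5, 212.4], [440.0, 206.7], [413.4, 353.3]] [445.925 282.95   60.   ]
yaw 0.17958373179950202
tip [492.6 410.   60. ] hinge [489.9 291.7  60. ] 118.33080748477973
stand frame tip,hinge [ 68.61805172 116.66970945] [44.83072498  0.75446849]
tray [[588.6, -182.8], [576.1, -431.5], [417.2, -422.2], [427.9, -173.6]] [ 502.45  -302.525   17.   ] handle px [ 562.9 -292.1   71. ] [ 446.8 -286.4   71. ]
L0 [589.35  23.25  45.  ] 98.75515176435106 yaw -1.9149510140425703
S0 [607.1 -68.5  45. ] 66.17431525901874 yaw 4.159642293712652
L1 [ 595.6 -136.4   45. ] 99.58955768553251 yaw 5.0694201326125015
S1 [444.55  13.3   45.  ] 64.97884271053154 yaw 2.822775504824801
bottle [750.9 214.    0. ] box [770.   57.9  50. ] jar [ 761.5 -114.7   80. ]
```

Everything agrees with the given sizes: beam 150 x 40, hinge 44.8 mm from the beam's centre line (45 given), leg 118.3 mm (118 given), seat at about (530,298), leg about 0.20 rad open. Moving now.

Call:
apply_moves(targets=[[0,0,0,0,0.77,0],[0,0,0,0,0.77,0],[0,0,0,0,0.77,0],[0,0,0,0,0.77,0],[-0.9,0,-0.6,0,0,0],[-0.9,0,-0.6,0,0,0],[-0.9,0,-0.6,0,0,0],[-0.9,0,-0.6,0,0,0],[-0.9,0,-0.6,0,0,0],[-0.9,0,-0.6,0,0,0],[-0.9,0,-0.6,0,0,0],[-0.9,0,-0.6,0,0,0]], jaw=-1)

```text
clock: 1.7
eef_pos: [559.9, -398.0, 231.1]
tool_rot: [-1.571, -0.0, 3.141]
force: [-0.1, -0.4, -0.7]
width: -0.2
```

Call:
apply_moves(targets=[[0,0,-1,0,0,0],[0,0,-1,0,0,0],[0,0,-1,0,0,0],[0,0,-1,0,0,0],[0,0,-1,0,0,0],[0,0,-1,0,0,0],[0,0,-1,0,0,0],[0,0,-1,0,0,0],[0,0,-1,0,0,0],[0,0,-1,0,0,0]])

```text
clock: 2.95
eef_pos: [558.9, 2.4, 231.3]
tool_rot: [-1.571, 0.0, 3.141]
force: [0.4, -0.0, 0.6]
width: 0.1
```

Call:
apply_moves(targets=[[0.3,0,-1,0,0,0],[0.3,0,-1,0,0,0],[0.3,0,-1,0,0,0],[0.3,0,-1,0,0,0],[0.3,0,-1,0,0,0],[0.3,0,-1,0,0,0],[0.3,0,-1,0,0,0],[0.3,0,-1,0,0,0],[0.3,0,-1,0,0,0],[0.3,0,-1,0,0,0],[0,0,0,0,0,0]])

```text
clock: 4.32
eef_pos: [436.6, 405.4, 230.9]
tool_rot: [-1.573, -0.001, -3.135]
force: [-0.8, -0.1, 0.7]
width: -0.2
```

Call:
apply_moves(targets=[[0,0.94,0,0,0,0],[0,0.94,0,0,0,0],[0,0.94,0,0,0,0],[0,0.94,0,0,0,0],[0,0.94,0,0,0,0],[-0.25,0,-0.12,0,0,0],[-0.54,0,-0.09,0,0,0],[-0.54,0,-0.09,0,0,0],[0,0,0,0,0,0]])

```text
clock: 5.45
eef_pos: [495.7, 412.8, 45.1]
tool_rot: [-1.572, 0.004, 3.139]
force: [0.5, 0.5, 0.3]
width: 0.1
```

Call:
apply_moves(targets=[[-0.54,0,0.09,0,0,0],[-0.54,0,0.09,0,0,0],[-0.48,0,0.27,0,0,0],[-0.48,0,0.27,0,0,0],[-0.26,0,0.29,0,0,0],[-0.26,0,0.29,0,0,0],[-0.08,0,0.12,0,0,0],[-0.08,0,0.12,0,0,0],[0,0,0,0,0,0]])

```text
clock: 6.58
eef_pos: [583.9, 358.4, 43.0]
tool_rot: [-1.575, -0.03, -3.137]
force: [-32.5, 6.8, 16.7]
width: 0.0
```

```bash
python3 - <<'E'
from h import *
a=get_image("top")[160:270,70:230,::-1];b=get_image("side")[200:310,150:310,::-1]
cv2.imwrite("pics/leg2.png",cv2.resize(np.hstack([a,b]),None,fx=2.5,fy=2.5,interpolation=cv2.INTER_CUBIC))
print(read_state()["force"])
E
```

```text
[-32.03949842   6.64595729  16.91588815]
```

View pics/leg2.png

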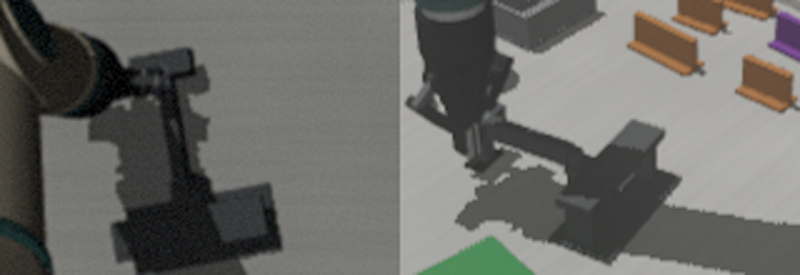

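The leg is nearly out and the fingers are at the bar's inner corner at crop (150,80). I'll ease off in x and push on in -y.

Call:
apply_moves(targets=[[0.3,0,0,0,0,0],[0,0,0.1,0,0,0],[0,0,0.1,0,0,0],[0,0,0,0,0,0]])

```text
clock: 7.18
eef_pos: [583.4, 353.7, 43.8]
tool_rot: [-1.583, -0.006, -3.136]
force: [-10.6, 15.3, -1.7]
width: -0.3
```

Call:
apply_moves(targets=[[0.1,0,0.15,0,0,0],[0,0,0,0,0,0],[0,0,0,0,0,0]])

```text
clock: 7.55
eef_pos: [583.1, 353.3, 44.2]
tool_rot: [-1.592, 0.003, -3.134]
force: [-0.6, 24.7, -11.2]
width: 0.0
```

At the stop: 25 N with no further motion. Retreating and going to the tray.

Call:
apply_moves(targets=[[0,0,-0.7,0,0,0],[0,0,-0.5,0,0,0],[0,-0.93,0,0,0,0],[0,-0.93,0,0,0,0],[0,-0.93,0,0,0,0],[0,-0.93,0,0,0,0],[0,-0.93,0,0,0,0],[0.12,0,1,0,0,0],[0.12,0,1,0,0,0],[0.12,0,1,0,0,0],[0.12,0,1,0,0,0],[0.12,0,1,0,0,0]])

```text
clock: 9.05
eef_pos: [562.0, 183.5, 230.3]
tool_rot: [-1.571, 0.003, 3.14]
force: [0.8, -0.1, 1.3]
width: 0.2
```

Call:
apply_moves(targets=[[0.12,0,1,0,0,0],[0.12,0,1,0,0,0],[0.12,0,1,0,0,0],[0.12,0,1,0,0,0],[0.12,0,1,0,0,0],[0.12,0,1,0,0,0],[0.12,0,1,0,0,0],[0.12,0,1,0,0,0],[0.12,0,1,0,0,0],[0.12,0,1,0,0,0],[0.12,0,1,0,0,0],[0.12,0,0.8,0,0.34,0]], jaw=1)

```text
clock: 10.55
eef_pos: [503.1, -289.7, 230.3]
tool_rot: [-1.569, 0.002, 3.09]
force: [0.8, 0.8, 0.1]
width: 85.5
```

```bash
python3 - <<'E'
from h import *
a=get_image("top");b=get_image("side");cv2.imwrite("pics/raw.png",a[:,:,::-1])
a=cv2.resize(a[170:280,80:190,::-1],None,fx=3.6,fy=3.6,interpolation=cv2.INTER_CUBIC)
b=cv2.resize(b[145:255,270:380,::-1],None,fx=3.6,fy=3.6,interpolation=cv2.INTER_CUBIC)
cv2.imwrite("pics/leg3.png",np.hstack([a,b]))
E
```

```text
(no output)
```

View pics/leg3.png

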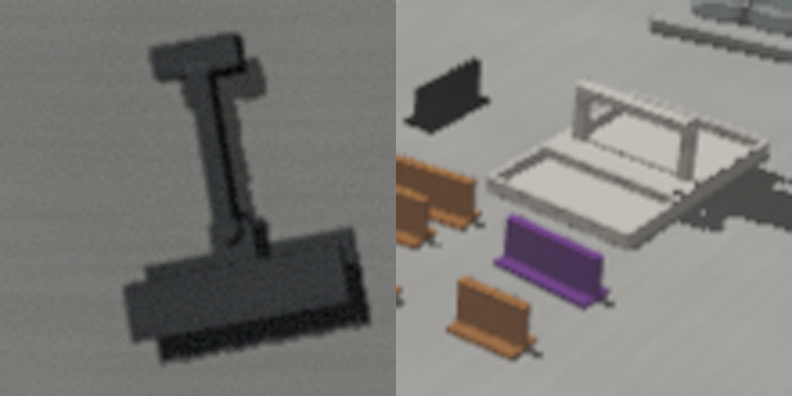

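```bash
python3 - <<'E'
from h import *
print("bar",ray("top",80+196/3.6,170+57/3.6,60))
print("handle ends",ray("side",321.1,169.4,78),ray("side",352.5,179.4,78))
q=proj("top",(502,-302,78));print("handle in mid1 crop",(q-[240,160])*4)
E
```

```text
bar [605.2 314.4  60. ]
handle ends [ 559.2 -290.4   78. ] [ 437.5 -292.4   78. ]
handle in mid1 crop [601.2 277.2]
```

Leg confirmed square to the beam (bar centre measured (605,314), expected (606,313)). Grasping the handle.

Call:
apply_moves(targets=[[0.05,0.9,0.2,0,0,0],[0,0.9,0,0,0,0],[0,0.9,0,0,0,0],[0,0.9,0,0,0,0],[0,0.85,0,0,0,0],[0,0,0,0,0,0]])

```text
clock: 11.4
eef_pos: [499.8, -293.4, 49.7]
tool_rot: [-1.573, -0.004, 3.094]
force: [0.1, 0.2, 0.0]
width: 85.7
```

Call:
apply_moves(targets=[[0,0,0,0,0,0],[0,0,0,0,0,0],[0,0,0,0,0,0],[0,0,0,0,0,0],[0,0,0,0,0,0],[0,0,0,0,0,0],[0,0,0,0,0,0],[0,0,0,0,0,0]], jaw=-1)

```text
clock: 12.4
eef_pos: [501.8, -297.7, 53.0]
tool_rot: [-1.566, 0.003, 3.092]
force: [-0.4, -3.8, 4.9]
width: 12.6
```

Call:
apply_moves(targets=[[0,-0.3,0,0,0,0],[0,-0.6,0,0,0,0],[0,-0.75,0,0,0,0],[0,-0.75,0,0,0,0],[0,-0.75,0,0,0,0],[0,-0.6,0,0,0,0],[0,-0.3,0,0,0,0],[0,0,-0.4,0,0,0],[0,0,-0.7,0,0,0],[0,0,-0.8,0,0,0],[0,0,-0.8,0,0,0],[0,0,-0.8,0,0,0]])

```text
clock: 13.9
eef_pos: [506.3, -151.5, 211.8]
tool_rot: [-1.573, -0.004, 3.095]
force: [-0.3, 0.2, -7.2]
width: 13.0
```

Call:
apply_moves(targets=[[0,0,-0.8,0,0,0],[0,0,-0.8,0,0,0],[0,0,-0.8,0,0,0],[0,0,-0.8,0,0,0],[0,0,-0.8,0,0,0],[0,0,-0.8,0,0,0],[0,0,-0.8,0,0,0],[0,0,-0.8,0,0,0],[0,0,-0.8,0,0,0],[0,0,-0.8,0,0,0],[0,0,-0.8,0,0,0],[0,0,-0.8,0,0,0]])

```text
clock: 15.4
eef_pos: [523.5, 230.8, 211.6]
tool_rot: [-1.57, -0.004, 3.095]
force: [1.1, 0.2, -7.2]
width: 13.0
```

Call:
apply_moves(targets=[[0,0,-0.8,0,-0.3,0],[0,0,-0.6,0,-0.4,0],[0,0,-0.3,0,-0.4,0],[0,0,0,0,-0.3,0],[0,0,0,0,-0.2,0],[0,0,0,0,0,0],[0,0,0,0,0,0]])

```text
clock: 16.27
eef_pos: [527.3, 296.0, 213.5]
tool_rot: [-1.571, 0.0, -2.968]
force: [-0.1, 0.7, -7.5]
width: 12.8
```

```bash
python3 - <<'E'
from h import *
a=get_image("top");b=get_image("side")
a=cv2.resize(a[150:290,70:230,::-1],None,fx=2.5,fy=2.5,interpolation=cv2.INTER_CUBIC)
b=cv2.resize(b[170:310,140:300,::-1],None,fx=2.5,fy=2.5,interpolation=cv2.INTER_CUBIC)
cv2.imwrite("pics/tr4.png",cv2.convertScaleAbs(np.hstack([a,b]),alpha=1.4))
E
```

```text
(no output)
```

View pics/tr4.png

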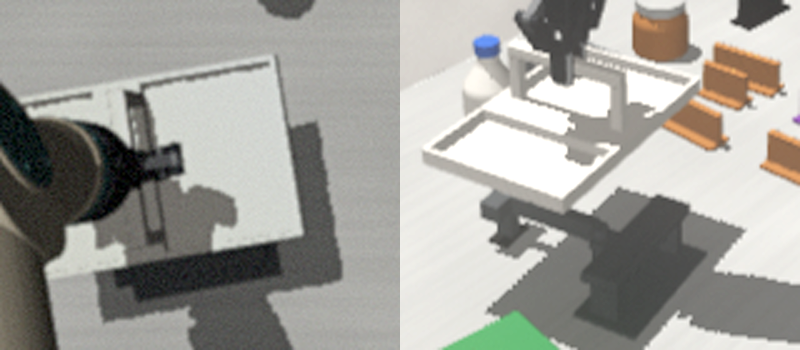

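Tray hangs level and square to the stand; its right rim corners are at crop (278,55) and (303,235). Checking the grip's centring from them.

```bash
python3 - <<'E'
from h import *
s=read_state();print(s["eef_pos"])
p=ray("top",70+278/2.5,150+55/2.5,178);q=ray("top",70+303/2.5,150+235/2.5,178);print(p,q,np.linalg.norm(p-q))
yaw=.1796;R=np.array([[np.cos(yaw),-np.sin(yaw)],[np.sin(yaw),np.cos(yaw)]])
m=((p+q)/2)[:2]; print("centre",m+R@[0,125], "rel seat",(m+R@[0,125]-[529.6,298.1])@R)
E
```

```text
[527.17976734 296.49256223 213.4477321 ]
[628.3 180.2 178. ] [471.5 156.4 178. ] 158.5959646397095
centre [527.5704973  291.28940324] rel seat [-3.21347652 -6.33850756]
```

Call:
apply_moves(targets=[[-0.06,0.4,-0.07,0,0,0],[0,0.6,0,0,0,0],[0,0.6,0,0,0,0],[0,0.4,0,0,0,0],[0,0.2,0,0,0,0],[0,0.1,0,0,0,0],[0,0.1,0,0,0,0],[0,0.05,0,0,0,0],[0,0.05,0,0,0,0],[0,0.05,0,0,0,0],[0,0,0,0,0,0]])

```text
clock: 17.75
eef_pos: [529.0, 300.4, 113.0]
tool_rot: [-1.571, 0.001, -2.966]
force: [-3.2, -1.4, 4.9]
width: 13.0
```

Contact at the expected height (+5 N). Releasing and rising.

Call:
apply_moves(targets=[[0,0,0,0,0,0],[0,0,0,0,0,0],[0,0,0,0,0,0],[0,0,0,0,0,0],[0,0,0,0,0,0],[0,0,0,0,0,0],[0,-0.5,0,0,0,0],[0,-0.9,0,0,0,0],[0,-0.9,0,0,0,0],[0,-0.9,0,0,0,0],[0,-0.3,0,0,0,0]], jaw=1)

```text
clock: 19.12
eef_pos: [530.0, 300.6, 253.7]
tool_rot: [-1.572, 0.004, -2.966]
force: [0.9, 0.5, -0.7]
width: 85.3
```

Call:
apply_moves(targets=[[0,0,0,0,0.75,0],[0,0,0,0,0.75,0],[-0.24,0,0.98,0,0,0],[-0.24,0,0.98,0,0,0],[-0.24,0,0.98,0,0,0],[0,0,0,0,0,0]])

```text
clock: 19.88
eef_pos: [554.2, 176.6, 250.5]
tool_rot: [-1.568, -0.001, 3.101]
force: [0.2, 0.2, 0.9]
width: 85.4
```

```bash
python3 - <<'E'
from h import *
crop("top","all5",60,130,310,150,2)
b=get_image("side");b=cv2.resize(b[160:320,140:360,::-1],None,fx=2,fy=2,interpolation=cv2.INTER_CUBIC)
a=cv2.imread("pics/all5.png");o=np.zeros((620,620,3),np.uint8);o[:300,:620]=a;o[300:620,:440]=cv2.convertScaleAbs(b,alpha=1.4)
cv2.imwrite("pics/all5.png",o[:600])
E
```

```text
(no output)
```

View pics/all5.png

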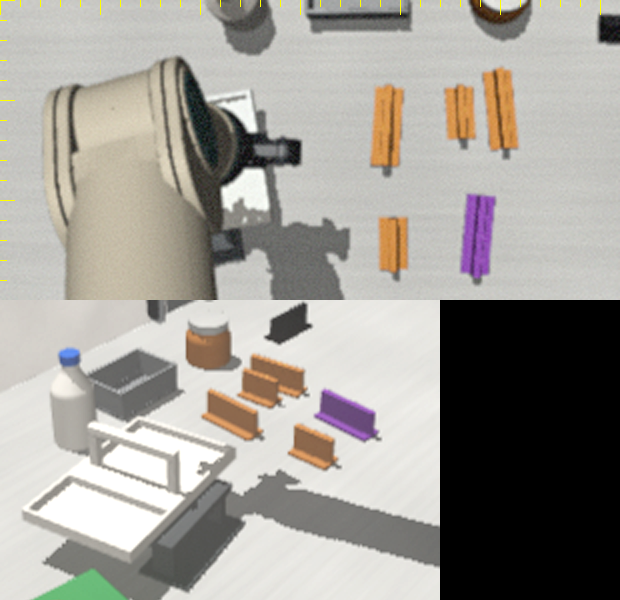

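Tray seated on beam and leg (side view: handle at (135,450), level), and no runner has moved. Picking long L0 with the jaws part open.

Call:
apply_moves(targets=[[-0.26,0,0.95,0,0,0],[-0.26,0,0.95,0,0,0],[-0.26,0,0.95,0,0,0],[-0.25,0,0.95,0,0,0],[0,0.95,0,0,0,0],[0,0.95,0,0,0,0],[0,0.95,0,0,0,0],[0,0.95,0,0,0,0],[0,0.95,0,0,0,0],[0,0.75,0,0,0,0],[0,0.45,0,0,0,0],[0,0,0,0,0,0]], jaw=0.1)

```text
clock: 21.48
eef_pos: [588.9, 29.2, 12.1]
tool_rot: [-1.571, -0.003, 3.109]
force: [0.7, 0.6, -0.1]
width: 46.8
```

Call:
apply_moves(targets=[[0,0,0,0,0,0],[0,0,0,0,0,0],[0,0,0,0,0,0],[0,0,0,0,0,0],[0,0,0,0,0,0],[0,0,0,0,0,0]], jaw=-1)

```text
clock: 22.22
eef_pos: [590.9, 28.4, 14.7]
tool_rot: [-1.571, 0.003, 3.108]
force: [-0.2, 1.0, 7.1]
width: 9.1
```

Call:
apply_moves(targets=[[0,-0.4,0,0,0,0],[0,-0.85,0,0,0,0],[0,-0.85,0,0,0,0],[0,-0.85,0,0,0,0],[0,-0.85,0,0,0,0],[0,-0.85,0,0,0,0],[0.12,0,-0.9,0,0,0],[0.13,0,-0.9,0,0,0],[0.12,0,-0.9,0,0,0],[0.13,0,-0.9,0,0,0],[0.12,0,-0.9,0,0,0],[0.13,0,-0.9,0,0,0]])

```text
clock: 23.72
eef_pos: [566.6, 246.1, 200.2]
tool_rot: [-1.571, 0.0, 3.108]
force: [-0.6, -0.5, -1.1]
width: 8.7
```

Call:
apply_moves(targets=[[0,0,0,0,-1,0],[0,0,0,0,-1,0],[0,0,0,0,-1,0],[0,0,0,0,-1,0],[0,0,0,0,-1,0],[0,0,0,0,-1,0],[0,0,0,0,-1,0],[0,0,0,0,-1,0],[0,0,0,0,-1,0],[0,0,0,0,-1,0],[0,0,0,0,-1,0],[0,0,0,0,-1,0]])

```text
clock: 25.22
eef_pos: [566.9, 244.6, 200.2]
tool_rot: [-1.57, -0.001, -1.496]
force: [0.6, -0.1, -1.5]
width: 8.9
```

Call:
apply_moves(targets=[[0,0,0,0,-0.8,0],[0,0,0,0,0,0],[0,0,0,0,0,0]])

```text
clock: 25.6
eef_pos: [567.1, 244.9, 199.7]
tool_rot: [-1.57, -0.0, -1.39]
force: [-0.5, 0.5, -0.6]
width: 8.6
```

```bash
python3 - <<'E'
from h import *
b=get_image("side");cv2.imwrite("pics/s6.png",cv2.convertScaleAbs(cv2.resize(b[160:310,130:330,::-1],None,fx=4,fy=4,interpolation=cv2.INTER_CUBIC),alpha=1.3))
E
```

View pics/s6.png

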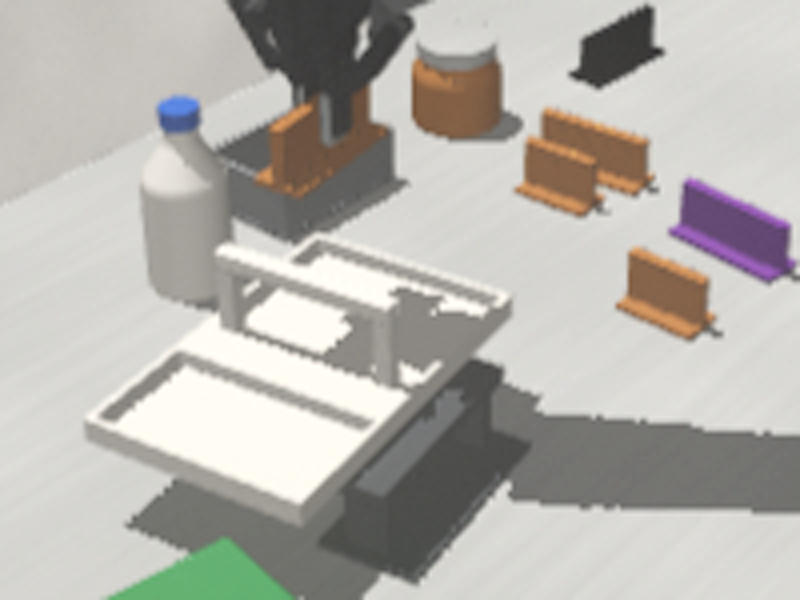

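The runner is held level and parallel to the tray. The tray rim's top corners read about (88,420), (302,498), (512,297) and (320,235); computing its pose from them.

```bash
python3 - <<'E'
from h import *
P=[ray("side",130+x/4,160+y/4,77) for x,y in[(88,420),(302,498),(512,297),(320,235)]]
for p in P:print(p)
print("c",np.mean(P,0),(P[0]+P[2])/2,(P[1]+P[3])/2)
c=np.array([529.5,300.5]);y=.1796;R=np.array([[np.cos(y),-np.sin(y)],[np.sin(y),np.cos(y)]])
for l in[(-80,125),(-80,-125),(80,-125),(80,125)]:
    w=c+R@l;print(l,w.round(),(proj("side",(*w,77))-[130,160])*4)
print("held runner top ends",[(proj("side",(*( np.array([567,245])+R@[0,s]),230))-[130,160])*4 for s in(50,-50)])
E
```

```text
[584.8 436.6  77. ]
[433.3 405.   77. ]
[472.1 165.4  77. ]
[627.  191.8  77. ]
c [529.3 299.7  77. ] [528.45 301.    77.  ] [530.15 298.4   77.  ]
(-80, 125) [428. 409.] [302.8 505.2]
(-80, -125) [473. 163.] [512.8 295.2]
(80, -125) [631. 192.] [316.4 233.2]
(80, 125) [586. 438.] [ 85.2 420.4]
held runner top ends [array([274.4, 128. ]), array([362.8,  65.2])]
```

Call:
apply_moves(targets=[[0,0.6,0,0,0,0],[0,0.8,0,0,0,0],[0,0.8,0,0,0,0],[0,0.4,0,0,0,0],[0,0.2,0,0,0,0],[0,0.1,0,0,0,0],[0,0.05,0,0,0,0],[0,0.05,0,0,0,0],[0,0,0,0,0,0]])

```text
clock: 26.78
eef_pos: [567.5, 245.4, 79.8]
tool_rot: [-1.57, 0.0, -1.388]
force: [1.1, 0.4, -0.6]
width: 9.0
```

Call:
apply_moves(targets=[[0,0.03,0,0,0,0],[0,0,0,0,0,0],[0,0,0,0,0,0],[0,0,0,0,0,0]])

```text
clock: 27.28
eef_pos: [567.6, 245.3, 79.7]
tool_rot: [-1.569, 0.0, -1.389]
force: [-1.2, -1.6, 8.0]
width: 9.3
```

Call:
apply_moves(targets=[[0,0,0,0,0,0],[0,0,0,0,0,0],[0,0,0,0,0,0],[0,0,0,0,0,0],[0,-0.5,0,0,0,0],[0,-0.9,0,0,0,0],[0,-0.9,0,0,0,0],[0,-0.8,0,0,0,0]], jaw=-0.35)

```text
clock: 28.28
eef_pos: [567.1, 245.2, 203.4]
tool_rot: [-1.57, 0.0, -1.388]
force: [-0.2, -0.7, -0.1]
width: 27.6
```

Call:
apply_moves(targets=[[0.95,0,-0.1,0,0,0],[0.95,0,-0.1,0,0,0],[0.95,0,-0.1,0,0,0],[0.95,0,-0.1,0,0,0],[0.95,0,-0.1,0,0,0],[0.95,0,-0.1,0,0,0],[0.95,0,-0.1,0,0,0],[0.95,0,-0.1,0,0,0],[0.95,0,-0.1,0,0,0],[0.95,0,-0.1,0,0,0]], jaw=0.1)

```text
clock: 29.52
eef_pos: [596.7, -137.0, 202.1]
tool_rot: [-1.571, 0.0, -1.388]
force: [0.6, 0.9, 0.4]
width: 47.1
```

Call:
apply_moves(targets=[[0,0,0,0,0.99,0],[0,0,0,0,0.99,0],[0,0,0,0,0.99,0],[0,0,0,0,0.99,0],[0,0,0,0,0.99,0],[0,0,0,0,0.99,0],[0,0,0,0,0.99,0],[0,0,0,0,0.99,0],[0,0,0,0,0.99,0],[0,0,0,0,0.99,0],[0,0,0,0,0.99,0],[0,0,0,0,0.99,0]])

```text
clock: 31.02
eef_pos: [596.7, -135.6, 202.0]
tool_rot: [-1.571, -0.0, -3.051]
force: [0.6, 0.7, -0.7]
width: 46.8
```

```bash
python3 - <<'E'
from h import *
s=read_state();print(s["eef_pos"],s["tool_rot"])
a=get_image("top")[140:275,70:370,::-1];b=get_image("side")[150:310,120:370,::-1]
cv2.imwrite("pics/m7.png",cv2.convertScaleAbs(np.vstack([cv2.resize(a,(640,288),interpolation=cv2.INTER_CUBIC),np.pad(cv2.resize(b,(470,301),interpolation=cv2.INTER_CUBIC),((0,0),(0,170),(0,0)))]),alpha=1.3))
im=get_image("top");hsv=cv2.cvtColor(im,cv2.COLOR_RGB2HSV);m=cv2.inRange(hsv,(8,150,80),(20,255,255))
cs,_=cv2.findContours(m,0,2)
for c in cs:
    r=cv2.minAreaRect(c)
    if cv2.contourArea(c)>60:print(np.round(r[0],1),np.round(r[1],1),round(r[2],1),ray("top",*r[0],20))
E
```

```text
[ 596.68746902 -135.58173664  202.01613298] [-1.57102985e+00 -1.69474506e-04 -3.05122131e+00]
[256. 252.] [26. 12.] 90.0 [442.9  17.6  20. ]
[159.4 199.1] [ 7.3 44.3] 79.7 [574.4 261.4  20. ]
[314. 197.] [12.  6.] 90.0 [ 580.8 -127.7   20. ]
[289.7 185.6] [25.3 12.5] 87.3 [609.2 -66.8  20. ]
[311.6 172.8] [17.9  6.9] 80.5 [ 641.8 -122.1   20. ]
```

View pics/m7.png

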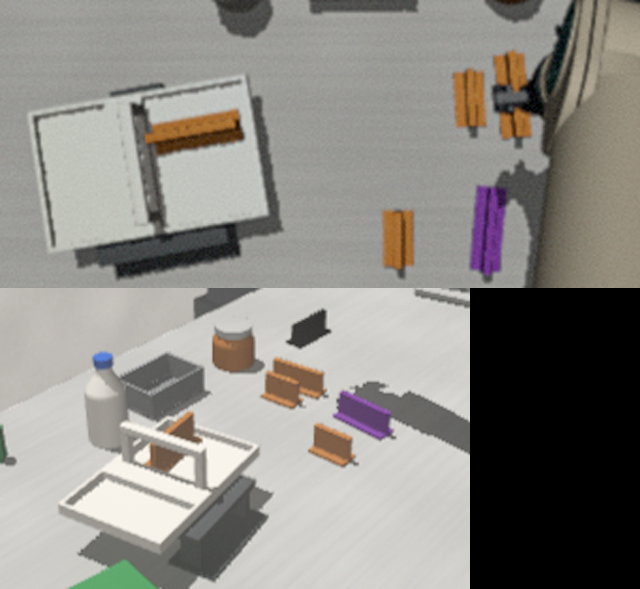

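L0 stands base down in the long row (195,130), and the tray, leg and other runners are in place. The gripper is over L1.

Call:
apply_moves(targets=[[0,0.95,0,0,0,0],[0,0.95,0,0,0,0],[0,0.95,0,0,0,0],[0,0.9,0,0,0,0],[0,0.6,0,0,0,0],[0,0.32,0,0,0,0],[0,0,0,0,0,0]])

```text
clock: 32.05
eef_pos: [596.4, -135.7, 14.8]
tool_rot: [-1.571, -0.001, -3.046]
force: [0.7, -0.8, 1.1]
width: 47.0
```

Call:
apply_moves(targets=[[0,0,0,0,0,0],[0,0,0,0,0,0],[0,0,0,0,0,0],[0,0,0,0,0,0],[0,0,0,0,0,0],[0,0,0,0,0,0]], jaw=-1)

```text
clock: 32.8
eef_pos: [597.8, -135.8, 16.6]
tool_rot: [-1.57, 0.002, -3.047]
force: [-0.6, 1.0, 6.2]
width: 9.0
```

Call:
apply_moves(targets=[[0,-0.4,0,0,0,0],[0,-0.85,0,0,0,0],[0,-0.85,0,0,0,0],[0,-0.85,0,0,0,0],[0,-0.85,0,0,0,0],[0,-0.85,0,0,0,0]])

```text
clock: 33.55
eef_pos: [596.4, -136.1, 203.4]
tool_rot: [-1.57, 0.0, -3.047]
force: [-0.1, -0.3, -0.7]
width: 9.3
```

Call:
apply_moves(targets=[[0.12,0,-0.94,0,0,0],[0.13,0,-0.94,0,0,0],[0.12,0,-0.94,0,0,0],[0.13,0,-0.94,0,0,0],[0.12,0,-0.94,0,0,0],[0.13,0,-0.94,0,0,0],[0.12,0,-0.94,0,0,0],[0.13,0,-0.94,0,0,0],[0.12,0,-0.94,0,0,0],[0.12,0,-0.94,0,0,0]])

```text
clock: 34.8
eef_pos: [511.6, 234.6, 202.2]
tool_rot: [-1.571, 0.001, -3.047]
force: [-0.2, 0.0, 0.0]
width: 9.2
```

Call:
apply_moves(targets=[[0,0,0,0,-0.99,0],[0,0,0,0,-0.99,0],[0,0,0,0,-0.99,0],[0,0,0,0,-0.99,0],[0,0,0,0,-0.99,0],[0,0,0,0,-0.99,0],[0,0,0,0,-0.99,0],[0,0,0,0,-0.99,0],[0,0,0,0,-0.99,0],[0,0,0,0,-0.99,0],[0,0,0,0,-0.99,0],[0,0,0,0,-0.99,0]])

```text
clock: 36.3
eef_pos: [512.0, 233.1, 202.1]
tool_rot: [-1.57, -0.001, -1.384]
force: [0.4, 0.4, -0.7]
width: 8.9
```

Call:
apply_moves(targets=[[0,0.6,0,0,0,0],[0,0.8,0,0,0,0],[0,0.8,0,0,0,0],[0,0.4,0,0,0,0],[0,0.2,0,0,0,0],[0,0.1,0,0,0,0],[0,0.05,0,0,0,0],[0,0.05,0,0,0,0],[0,0.05,0,0,0,0],[0,0,0,0,0,0],[0,0,0,0,0,0]])

```text
clock: 37.67
eef_pos: [515.5, 231.5, 89.5]
tool_rot: [-1.562, -0.005, -1.392]
force: [-11.8, -13.9, 74.2]
width: 9.1
```

Call:
apply_moves(targets=[[0,0,0,0,0,0],[0,0,0,0,0,0],[0,0,0,0,0,0],[0,0,0,0,0,0],[0,-0.5,0,0,0,0],[0,-0.9,0,0,0,0],[0,-0.9,0,0,0,0],[0,-0.8,0,0,0,0]], jaw=-0.35)

```text
clock: 38.67
eef_pos: [511.7, 233.9, 204.0]
tool_rot: [-1.572, 0.0, -1.388]
force: [1.2, 0.9, -1.1]
width: 27.7
```

It met something about 8 mm high with 74 N. Looking.

```bash
python3 - <<'E'
from h import *
a=get_image("top")[170:265,75:205,::-1];b=get_image("side")[190:310,130:260,::-1]
cv2.imwrite("pics/p8.png",cv2.convertScaleAbs(np.hstack([cv2.resize(a,(400,292),interpolation=cv2.INTER_CUBIC),cv2.resize(b,(390,360),interpolation=cv2.INTER_CUBIC)[:292] ]),alpha=1.4))
cv2.imwrite("pics/p8.png",cv2.convertScaleAbs(cv2.resize(b,(780,600),interpolation=cv2.INTER_CUBIC)[:,:],alpha=1.3))
cv2.imwrite("pics/p8t.png",a)
E
```

```text
(no output)
```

View pics/p8.png

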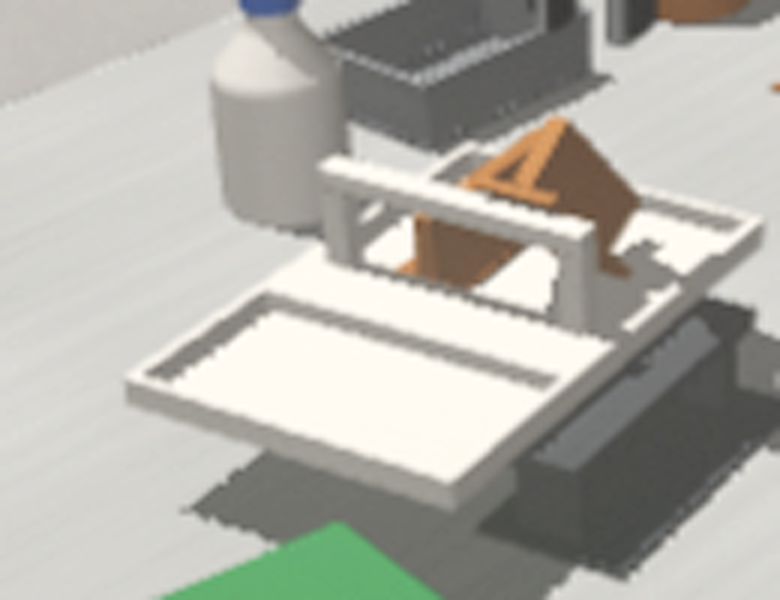

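```bash
python3 - <<'E'
from h import *
a=get_image("top")[160:270,90:200,::-1];b=get_image("side")[200:260,180:260,::-1]
a=cv2.resize(a,(600,600),interpolation=cv2.INTER_CUBIC)
cv2.imwrite("pics/p9.png",cv2.convertScaleAbs(a,alpha=1.5))
E
```

```text
(no output)
```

View pics/p9.png

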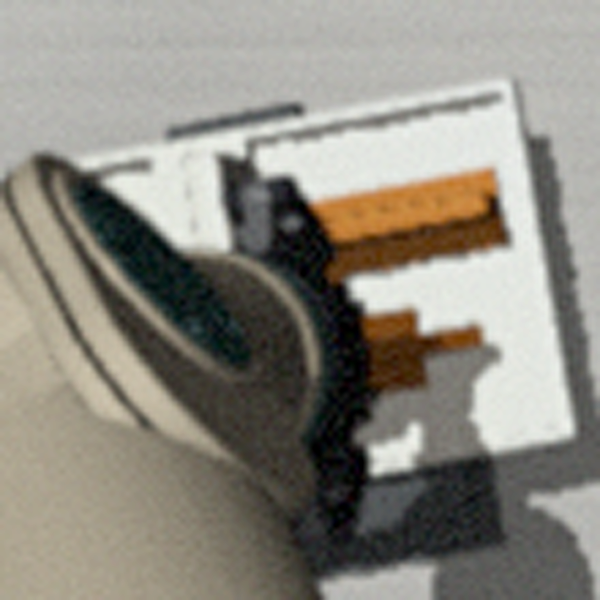

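L1 is pitched: its inner end caught the handle bar (side view, raised end at (520,170)), and its outer end is on the floor at (630,270). L0 is upright. I'll move the arm clear towards S1 and look properly before mending it.

Call:
apply_moves(targets=[[0.85,0,-0.44,0,0,0],[0.85,0,-0.44,0,0,0],[0.85,0,-0.44,0,0,0],[0.85,0,-0.45,0,0,0],[0.84,0,-0.44,0,0,0],[0.84,0,-0.45,0,0,0]], jaw=0.1)

```text
clock: 39.62
eef_pos: [442.6, 13.4, 201.9]
tool_rot: [-1.574, 0.001, -1.388]
force: [-0.4, -0.2, 1.2]
width: 47.2
```

Call:
apply_moves(targets=[[0,0,0,0,1,0],[0,0,0,0,1,0],[0,0,0,0,1,0],[0,0,0,0,1,0],[0,0,0,0,1,0],[0,0,0,0,1,0],[0,0,0,0,1,0],[0,0,0,0,1,0],[0,0,0,0,1,0],[0,0,0,0,1,0],[0,0,0,0,1,0],[0,0,0,0,0.2,0]])

```text
clock: 41.12
eef_pos: [443.2, 14.6, 202.1]
tool_rot: [-1.571, -0.003, -2.952]
force: [0.8, -0.1, -0.2]
width: 46.6
```

```bash
python3 - <<'E'
from h import *
A=get_image("top")[:,:,::-1];B=get_image("side")[:,:,::-1]
a=cv2.resize(A[165:265,85:195],(440,400),interpolation=cv2.INTER_CUBIC)   # x4
b=cv2.resize(B[205:295,145:265],(360,270),interpolation=cv2.INTER_CUBIC) # x3
b=cv2.resize(B[205:305,150:240],(360,400),interpolation=cv2.INTER_CUBIC) # x4
c=cv2.resize(A[150:270,230:340],(220,200) and (183,200),interpolation=cv2.INTER_CUBIC)
d=cv2.resize(B[130:260,150:380],(354,200),interpolation=cv2.INTER_CUBIC)
o=np.zeros((600,800,3),np.uint8);o[:400,:440]=a;o[:400,440:]=b;o[400:,:183]=c;o[400:,200:554]=d
cv2.imwrite("pics/c10.png",cv2.convertScaleAbs(o,alpha=1.45))
E
```

```text
(no output)
```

View pics/c10.png

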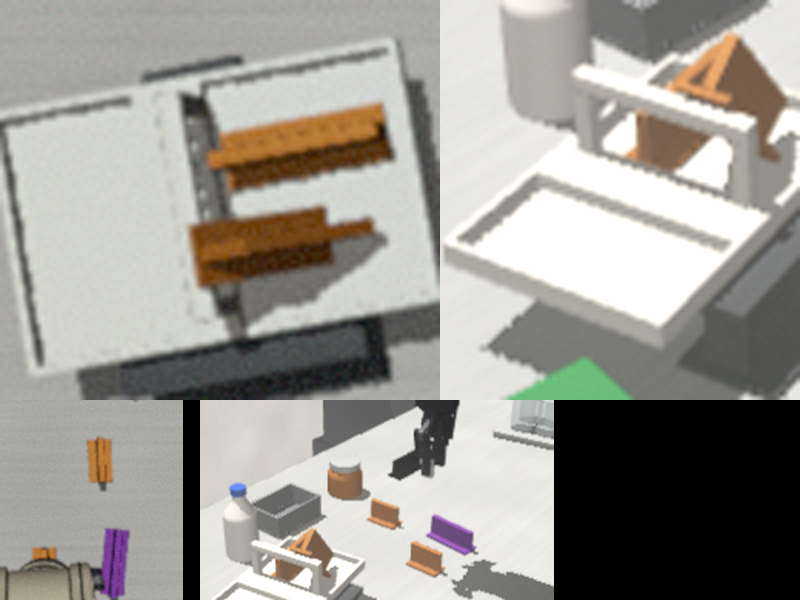

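```bash
python3 - <<'E'
from h import *
A=lambda x,y,z:ray("top",85+x/4,165+y/4,z)
E=A(328,236,68);print("E",E)
for z in range(90,160,10):
    r=A(197,255,z);print(z,r,np.linalg.norm(r-E))
print("web right top",[A(370,227,z) for z in(85,95,105)])
c=np.array([529.4,300]);y=.1796;R=np.array([[np.cos(y),-np.sin(y)],[np.sin(y),np.cos(y)]])
print("E in stand rel tray",(E[:2]-c)@R)
print("tray corners",A(394,40,77),A(37,372,77), (A(394,40,77)+A(37,372,77))/2)
print("L0 flange",(A(228,187,68)+A(391,152,68))/2,"L0 web",(A(210,155,110)+A(383,110,110))/2, [ (np.array(v[:2])-c)@R for v in((A(228,187,68)+A(391,152,68))/2,(A(210,155,110)+A(383,110,110))/2)])
B=lambda x,y,z:ray("side",150+(x-440)/4,205+y/4,z)
print("side handle top ends",B(578,72,138),B(752,125,138))
print(proj("side",(*(c+R@[-28,-62]),100)))
E
```

```text
E [512.7 231.8  68. ]
90 [501.7 304.7  90. ] 76.93770207122122
100 [501.9 302.  100. ] 77.90173297173818
110 [502.2 299.3 110. ] 80.19039842774197
120 [502.5 296.6 120. ] 83.70830305292303
130 [502.8 293.9 130. ] 88.30866322167942
140 [503.  291.2 140. ] 93.84268751479786
150 [503.3 288.5 150. ] 100.1361573059402
web right top [array([518.4, 203.4,  85. ]), array([518.6, 201.6,  95. ]), array([518.7, 199.9, 105. ])]
E in stand rel tray [-28.61436095 -64.11979685]
tray corners [630.6 191.9  77. ] [431.5 402.6  77. ] [531.05 297.25  77.  ]
L0 flange [552.75 243.55  68.  ] L0 web [573.5 242.6 110. ] [array([ 12.8904171 , -59.71316561]), array([ 33.13695382, -64.35458252])]
side handle top ends [591.3 318.  138. ] [465.3 291.3 138. ]
[229.6 232.5]
```

The fresh view shows L1 pitched about 50° against the handle bar, with the tray and L0 in place. I'm over S1, so I'll place that first and then free L1.

Call:
apply_moves(targets=[[0,0,0,0,1,0],[0,0.95,0,0,0,0],[0,0.95,0,0,0,0],[0,0.95,0,0,0,0],[0,0.9,0,0,0,0],[0,0.6,0,0,0,0],[0,0.3,0,0,0,0],[0,0,0,0,0,0]])

```text
clock: 42.22
eef_pos: [440.1, 16.9, 27.8]
tool_rot: [-1.577, -0.013, -3.091]
force: [0.4, 0.1, -0.0]
width: 47.0
```

Call:
apply_moves(targets=[[0,0,0,0,0,0],[0,0,0,0,0,0],[0,0,0,0,0,0],[0,0,0,0,0,0],[0,0,0,0,0,0],[0,0,0,0,0,0]], jaw=-1)

```text
clock: 42.98
eef_pos: [440.9, 16.9, 28.8]
tool_rot: [-1.578, -0.01, -3.092]
force: [0.7, -0.6, -0.6]
width: 8.4
```

Call:
apply_moves(targets=[[0,-0.6,0,0,0,0],[0,-0.5,0,0,0,0],[0,-0.8,0,0,0,0],[0,-0.8,0,0,0,0],[0,-0.8,0,0,0,0],[0,-0.8,0,0,0,0],[0,-0.3,0,0,0,0],[0,0,0,0,0,0]])

```text
clock: 43.98
eef_pos: [442.9, 16.0, 212.9]
tool_rot: [-1.578, -0.009, -3.092]
force: [-0.2, -0.7, -1.2]
width: 8.2
```

```bash
python3 - <<'E'
from h import *
im=get_image("side");hsv=cv2.cvtColor(im,cv2.COLOR_RGB2HSV);m=cv2.inRange(hsv,(8,130,50),(20,255,255))
cs,_=cv2.findContours(m,0,2)
for c in cs:
    if cv2.contourArea(c)>40:print("side",cv2.boundingRect(c),cv2.contourArea(c))
s=read_state();p=s["eef_pos"];print(p,"held expected px",proj("side",(p[0],p[1],p[2]-6)),"on bench px",proj("side",(443,15,22)),s["width"])
E
```

```text
side (44, 326, 184, 58) 5221.5
side (0, 296, 94, 88) 4598.5
side (208, 214, 16, 16) 83.5
side (504, 129, 8, 24) 97.0
side (502, 119, 10, 7) 40.5
side (497, 90, 14, 16) 53.5
side (484, 65, 10, 12) 45.0
side (471, 8, 37, 13) 227.5
[442.34937161  15.96198093 212.19230213] held expected px [301.1 175.9] on bench px [297.6 231.7] 8.334096745007272
```

```bash
python3 - <<'E'
from h import *
im=get_image("side");hsv=cv2.cvtColor(im,cv2.COLOR_RGB2HSV)
m=cv2.inRange(hsv,(6,95,50),(20,255,255));m[:,380:]=0;m[300:]=0
for c in cv2.findContours(m,0,2)[0]:
    if cv2.contourArea(c)>40:print("side",cv2.boundingRect(c),cv2.contourArea(c))
E
```

```text
side (207, 214, 19, 18) 150.5
side (259, 194, 22, 20) 218.0
side (233, 175, 21, 19) 293.5
side (287, 164, 26, 24) 278.5
```

S1 is held (orange blob at side (300,176), expected (301,176)). Carrying it high over the tray to the short row.

Call:
apply_moves(targets=[[0,-0.7,0,0,0,0],[-0.3,0,-0.9,0,0,0],[-0.3,0,-0.9,0,0,0],[-0.3,0,-0.9,0,0,0],[-0.3,0,-0.9,0,0,0],[-0.3,0,-0.9,0,0,0],[-0.3,0,-0.9,0,0,0],[-0.3,0,-0.91,0,0,0],[-0.3,0,-0.91,0,0,0],[-0.3,0,-0.91,0,0,0],[-0.27,0,-0.91,0,0,0]])

```text
clock: 45.45
eef_pos: [543.5, 383.2, 239.8]
tool_rot: [-1.576, -0.013, -3.092]
force: [1.2, -0.1, -0.5]
width: 8.5
```

Call:
apply_moves(targets=[[0,0,0,0,-1,0],[0,0,0,0,-1,0],[0,0,0,0,-1,0],[0,0,0,0,-1,0],[0,0,0,0,-1,0],[0,0,0,0,-1,0],[0,0,0,0,-1,0],[0,0,0,0,-1,0],[0,0,0,0,-1,0],[0,0,0,0,-1,0],[0,0,0,0,-1,0],[0,0,0,0,-1,0]])

```text
clock: 46.95
eef_pos: [543.1, 382.0, 239.8]
tool_rot: [-1.584, 0.007, -1.412]
force: [-0.4, 0.0, -0.7]
width: 8.3
```

Call:
apply_moves(targets=[[0,0.6,0,0.1,0,0],[0,0.9,0,0,0,0],[0,0.9,0,0,0,0],[0,0.7,0,0,0,0],[0,0.3,0,0,0,0],[0,0.15,0,0,0,0],[0,0.05,0,0,0,0],[0,0,0,0,0,0]])

```text
clock: 47.95
eef_pos: [544.5, 384.1, 99.0]
tool_rot: [-1.565, 0.009, -1.417]
force: [0.1, 0.4, -1.2]
width: 8.4
```

Call:
apply_moves(targets=[[0,0.06,0,0,0,0],[0,0.06,0,0,0,0],[0,0,0,0,0,0]])

```text
clock: 48.32
eef_pos: [544.4, 384.1, 94.1]
tool_rot: [-1.565, 0.009, -1.417]
force: [-1.5, 0.8, 4.0]
width: 7.9
```

Contact at the expected height (94). Releasing.

Call:
apply_moves(targets=[[0,0,0,0,0,0],[0,0,0,0,0,0],[0,0,0,0,0,0],[0,0,0,0,0,0],[0,-0.4,0,0,0,0],[0,-0.9,0,0,0,0],[0,-0.9,0,0,0,0],[0,-0.9,0,0,0,0],[0,-0.9,0,0,0,0],[0,0,0,0,0,0]], jaw=-0.35)

```text
clock: 49.58
eef_pos: [545.4, 383.6, 258.2]
tool_rot: [-1.559, 0.012, -1.417]
force: [0.2, -0.3, 0.8]
width: 28.0
```

Call:
apply_moves(targets=[[0.82,0,-0.35,-0.1,-0.19,0],[0.83,0,-0.35,0,0,0],[0.82,0,-0.35,0,0,0],[0.83,0,-0.35,0,0,0],[0,0,0,0,0,0]], jaw=0.1)

```text
clock: 50.2
eef_pos: [510.8, 239.0, 252.6]
tool_rot: [-1.581, 0.006, -1.395]
force: [-0.3, -0.5, 0.9]
width: 46.9
```

```bash
python3 - <<'E'
from h import *
A=get_image("top")[:,:,::-1];B=get_image("side")[:,:,::-1]
a=cv2.resize(A[165:265,85:195],(440,400),interpolation=cv2.INTER_CUBIC)
b=cv2.resize(B[185:285,150:240],(360,400),interpolation=cv2.INTER_CUBIC)
o=np.hstack([a,b])
cv2.imwrite("pics/d11.png",cv2.convertScaleAbs(o,alpha=1.45))
E
```

```text
(no output)
```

View pics/d11.png

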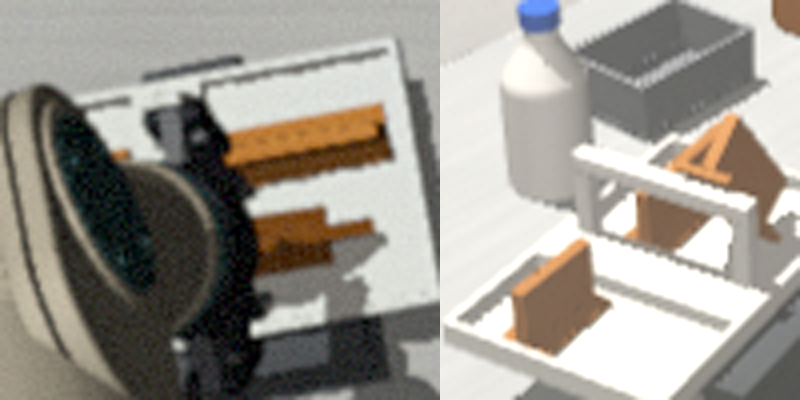

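S1 stands base down in the short row, and L1 is unchanged. Descending on the pitched L1 web.

Call:
apply_moves(targets=[[0,0.9,0,0.08,0,0],[0,0.9,0,0,0,0],[0,0.9,0,0,0,0],[0,0.6,0,0,0,0],[0,0.3,0,0,0,0],[0,0,0,0,0,0]])

```text
clock: 51.05
eef_pos: [510.6, 244.6, 108.0]
tool_rot: [-1.57, 0.008, -1.389]
force: [-0.2, -0.4, -0.3]
width: 47.0
```

Call:
apply_moves(targets=[[0,0,0,0,0,0],[0,0,0,0,0,0],[0,0,0,0,0,0],[0,0,0,0,0,0],[0,0,0,0,0,0]], jaw=-1)

```text
clock: 51.68
eef_pos: [511.8, 244.2, 109.4]
tool_rot: [-1.567, 0.009, -1.39]
force: [-0.1, 0.1, 6.2]
width: 9.4
```

Call:
apply_moves(targets=[[0,-0.4,0,0,0,0],[0,-0.7,0,0,0,0],[0,-0.8,0,0,0,0],[0,-0.8,0,0,0,0],[0,-0.5,0,0,0,0],[0.85,0,0.15,0,0,0],[0.85,0,0.15,0,0,0],[0.85,0,0.15,0,0,0],[0.85,0,0.15,0,0,0],[0.85,0,0.15,0,0,0],[0.85,0,0.15,0,0,0],[0,0,0,0,0,0]])

```text
clock: 53.18
eef_pos: [583.2, 44.4, 235.4]
tool_rot: [-1.569, 0.006, -1.396]
force: [-0.7, 1.4, -0.3]
width: 9.0
```

Call:
apply_moves(targets=[[0,0,0,0,0,-0.8],[0,0,0,0,0,-0.8],[0,0,0,0,0,-0.8],[0,0,0,0,0,-0.8],[0,0,0,0,0,-0.8],[0,0,0,0,0,-0.8],[0,0,0,0,0,-0.8],[0,0,0,0,0,0]])

```text
clock: 54.18
eef_pos: [581.8, 52.6, 232.9]
tool_rot: [-1.573, -0.772, -1.383]
force: [-1.2, 0.6, -0.8]
width: 9.4
```

```bash
python3 - <<'E'
from h import *
B=get_image("side");A=get_image("top")
cv2.imwrite("pics/rawB.png",B[:,:,::-1]);cv2.imwrite("pics/rawA.png",A[:,:,::-1])
p=read_state()["eef_pos"];u,v=proj("side",p).astype(int)
hsv=cv2.cvtColor(B,cv2.COLOR_RGB2HSV);m=cv2.inRange(hsv,(6,95,50),(20,255,255));m[:,380:]=0;m[300:]=0
print(p,(u,v))
for c in cv2.findContours(m,0,2)[0]:
    if cv2.contourArea(c)>40:print(cv2.boundingRect(c),cv2.minAreaRect(c))
b=cv2.resize(B[v-60:v+40,u-50:u+50,::-1],(600,600),interpolation=cv2.INTER_CUBIC)
cv2.imwrite("pics/e12.png",cv2.convertScaleAbs(b,alpha=1.45))
E
```

```text
[582.65704538  48.84526593 235.26562732] (np.int64(254), np.int64(156))
(166, 245, 21, 27) ((174.4165496826172, 256.11328125), (10.33047103881836, 29.735004425048828), 29.24882698059082)
(259, 194, 22, 20) ((270.1000061035156, 204.1999969482422), (21.819713592529297, 14.230247497558594), 18.434947967529297)
(233, 175, 21, 19) ((243.0, 184.0), (20.0, 18.0), 0.0)
(238, 153, 26, 17) ((250.8624725341797, 161.78167724609375), (24.1198787689209, 15.859644889831543), 7.594642639160156)
```

View pics/e12.png

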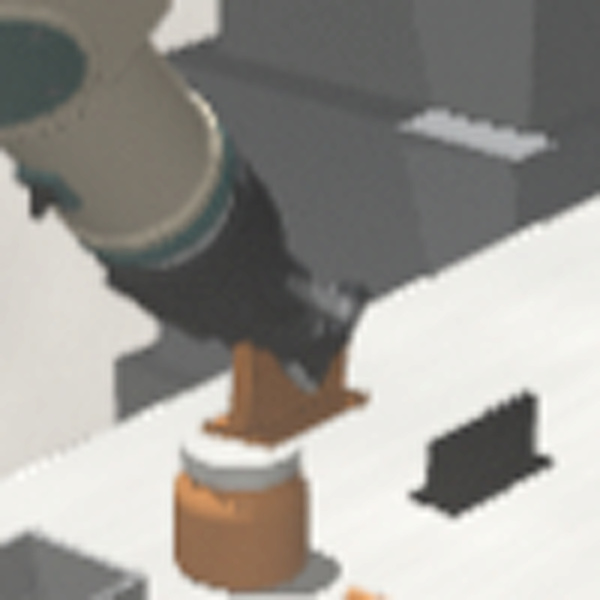

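The tilted gripper brings L1 level (its base line is nearly parallel to the black look-alike's). Setting it on the open bench.

Call:
apply_moves(targets=[[-0.6,0.61,0,0,0,0],[-0.6,0.61,0,0,0,0],[-0.6,0.61,0,0,0,0],[-0.6,0.61,0,0,0,0],[-0.6,0.61,0,0,0,0],[-0.5,0.51,0,0,0,0],[-0.1,0.1,0,0,0,0],[0,0,0,0,0,0]])

```text
clock: 55.28
eef_pos: [583.9, 48.5, 30.9]
tool_rot: [-1.566, -0.773, -1.395]
force: [0.8, 0.1, -0.8]
width: 9.2
```

Call:
apply_moves(targets=[[-0.09,0.09,0,0,0,0],[-0.09,0.09,0,0,0,0],[0,0,0,0,0,0]])

```text
clock: 55.65
eef_pos: [584.7, 51.2, 22.8]
tool_rot: [-1.563, -0.775, -1.394]
force: [-4.7, 9.6, 15.8]
width: 9.2
```

Call:
apply_moves(targets=[[-0.04,0.04,0,0,0,0],[-0.03,0.03,0,0,0,0],[0,0,0,0,0,0]])

```text
clock: 56.02
eef_pos: [585.3, 52.2, 19.2]
tool_rot: [-1.561, -0.774, -1.394]
force: [-4.7, 11.7, 17.3]
width: 9.1
```

Call:
apply_moves(targets=[[0,0,0,0,0,0],[0,0,0,0,0,0],[0,0,0,0,0,0],[0,0,0,0,0,0],[0,-0.5,0,0,0,0],[0,-0.8,0,0,0,0],[0,-0.8,0,0,0,0],[0,-0.8,0,0,0,0],[0,-0.8,0,0,0,0],[0,-0.8,0,0,0,0],[0,-0.8,0,0,0,0],[0,0,0,0,0,0]], jaw=0)

```text
clock: 57.52
eef_pos: [556.9, 197.6, 167.9]
tool_rot: [-1.564, -0.771, -1.392]
force: [0.5, -0.6, 0.0]
width: 42.3
```

Call:
apply_moves(targets=[[0,0,0,0,0,0.8],[0,0,0,0,0,0.8],[0,0,0,0,0,0.8],[0,0,0,0,0,0.8],[0,0,0,0,0,0.8],[0,0,0,0,0,0.8],[0,0,0,0,0,0.74],[-0.4,0,-0.9,0,0,0],[-0.4,0,-0.9,0,0,0],[0,0,0,0,0,0]])

```text
clock: 58.78
eef_pos: [475.9, 212.7, 165.8]
tool_rot: [-1.574, -0.001, -1.389]
force: [1.6, -0.0, -0.8]
width: 42.7
```

```bash
cat > rn.py <<'E'
from h import *
# amber blobs on the bench in the top view (base outline) with length/width in mm at flange height
A=get_image("top");hsv=cv2.cvtColor(A,cv2.COLOR_RGB2HSV);m=cv2.inRange(hsv,(8,140,60),(20,255,255))
m=cv2.morphologyEx(m,cv2.MORPH_CLOSE,np.ones((3,3)))
m[:160]=0;m[:,:60]=0
for c in cv2.findContours(m,0,2)[0]:
    if cv2.contourArea(c)<60:continue
    r=cv2.minAreaRect(c);b=cv2.boxPoints(r);P=np.array([ray("top",*q,8) for q in b])
    e=[np.linalg.norm(P[0]-P[1]),np.linalg.norm(P[1]-P[2])];v=P[1]-P[0] if e[0]>e[1] else P[2]-P[1]
    print(np.round(r[0],1),"c",P.mean(0),"size",np.round(sorted(e)),"dir",round(np.degrees(np.arctan2(v[1],v[0]))%180,1))
B=get_image("side");hsv=cv2.cvtColor(B,cv2.COLOR_RGB2HSV);m=cv2.inRange(hsv,(6,95,50),(20,255,255));m[:,380:]=0;m[300:]=0
for c in cv2.findContours(m,0,2)[0]:
    if cv2.contourArea(c)>40:print("side",cv2.boundingRect(c))
E
python3 rn.py
```

```text
[100.9 211.3] c [543.4   412.775   8.   ] size [34. 82.] dir 97.7
[159. 202.] c [567.5 265.    8. ] size [ 35. 113.] dir 101.4
[239.2 196.3] c [582.625  60.8     8.   ] size [32. 99.] dir 100.5
[289.6 185.7] c [609.975 -67.225   8.   ] size [32. 65.] dir 3.3
side (167, 245, 20, 27)
side (207, 216, 14, 12)
side (242, 212, 21, 20)
side (258, 196, 23, 18)
```

L1 lies flat on the bench at (582.6,60.8), already parallel to the row. Regrasping it.

Call:
apply_moves(targets=[[0.84,0,0.39,0,0,0],[0.84,0,0.39,0,0,0],[0.85,0,0.39,0,0,0],[0.85,0,0.39,0,0,0],[0.84,0,0.38,0,0,0],[0,0,0,0,0,0]], jaw=0.1)

```text
clock: 59.62
eef_pos: [588.7, 56.0, 166.6]
tool_rot: [-1.568, -0.004, -1.398]
force: [0.1, 0.7, 0.4]
width: 46.8
```

Call:
apply_moves(targets=[[0,0.9,0,0,0,0],[0,0.9,0,0,0,0],[0,0.9,0,0,0,0],[0,0.7,0,0,0,0],[0,0.35,0,0,0,0],[0,0,0,0,0,0]])

```text
clock: 60.38
eef_pos: [586.2, 61.6, 16.4]
tool_rot: [-1.57, -0.0, -1.39]
force: [-0.9, -0.6, 1.0]
width: 47.2
```

Call:
apply_moves(targets=[[0,0,0,0,0,0],[0,0,0,0,0,0],[0,0,0,0,0,0],[0,0,0,0,0,0],[0,0,0,0,0,0]], jaw=-1)

```text
clock: 61.0
eef_pos: [587.5, 61.7, 18.5]
tool_rot: [-1.567, -0.0, -1.39]
force: [-0.5, -0.1, 6.1]
width: 8.7
```

Call:
apply_moves(targets=[[0,-0.4,0,0,0,0],[0,-0.85,0,0,0,0],[0,-0.85,0,0,0,0],[0,-0.85,0,0,0,0],[0,-0.85,0,0,0,0],[0,-0.8,0,0,0,0],[0,0,0,0,0,0]])

```text
clock: 61.88
eef_pos: [588.1, 61.8, 204.7]
tool_rot: [-1.562, -0.001, -1.39]
force: [-0.2, -0.0, -0.6]
width: 8.9
```

```bash
python3 - <<'E'
from h import *
s=read_state();p=s["eef_pos"];print(p,s["tool_rot"])
y=.1796;R=np.array([[np.cos(y),-np.sin(y)],[np.sin(y),np.cos(y)]])
t=np.array([529.8,299.8])+R@[-28,-65];d=np.r_[t-p[:2],0];yw=s["tool_rot"][2]
print("target",t,"a,c units",(d[0]*np.cos(yw)+d[1]*np.sin(yw))/40,(-d[0]*np.sin(yw)+d[1]*np.cos(yw))/40)
# held runner in the top picture, at flange height
A=get_image("top");hsv=cv2.cvtColor(A,cv2.COLOR_RGB2HSV);m=cv2.inRange(hsv,(8,140,50),(20,255,255));m[:160]=0;m[:,:205]=0
for c in cv2.findContours(m,0,2)[0]:
    if cv2.contourArea(c)>20:
        x=cv2.boundingRect(c);print(x,ray("top",x[0],x[1]+x[3]/2,p[2]-16),ray("top",x[0]+x[2],x[1]+x[3]/2,p[2]-16))
E
```

```text
[588.10810714  61.82235452 204.70365275] [-1.56213511e+00 -5.00772251e-04 -1.39022119e+00]
target [513.86171508 230.84370171] a,c units -4.490186624252453 -1.0670933255282091
(283, 173, 14, 26) [597.4 -42.3 188.7] [597.5 -72.5 188.7]
```

Call:
apply_moves(targets=[[-0.9,0,-0.21,-0.06,0,0],[-0.9,0,-0.21,0,0,0],[-0.9,0,-0.21,0,0,0],[-0.9,0,-0.22,0,0,0],[-0.89,0,-0.22,0,0,0],[0,0,0,0,0,0],[0,0,0,0,0,0]])

```text
clock: 62.8
eef_pos: [511.6, 229.6, 200.5]
tool_rot: [-1.579, -0.002, -1.39]
force: [0.1, 0.0, -0.8]
width: 9.0
```

```bash
python3 - <<'E'
from h import *
s=read_state();p=s["eef_pos"];print(p,s["tool_rot"])
y=.1796;R=np.array([[np.cos(y),-np.sin(y)],[np.sin(y),np.cos(y)]])
B=get_image("side");hsv=cv2.cvtColor(B,cv2.COLOR_RGB2HSV);m=cv2.inRange(hsv,(6,95,50),(20,255,255));m[:,380:]=0;m[300:]=0
for c in cv2.findContours(m,0,2)[0]:
    if cv2.contourArea(c)>40:print("side",cv2.boundingRect(c))
# expected box of held runner
q=[]
for lx,lz in((-18,0),(18,0),(-5,45),(5,45)):
    for ly in(-50,50):
        w=p[:2]+R@[lx,ly];q.append(proj("side",(*w,p[2]-18.5+lz)))
q=np.array(q);print("expected",q.min(0),q.max(0)-q.min(0))
E
```

```text
[511.56082144 229.55545018 200.4973647 ] [-1.57867583 -0.00165602 -1.39039653]
side (166, 245, 21, 27)
side (207, 216, 19, 16)
side (259, 194, 22, 20)
side (214, 176, 41, 39)
expected [213.8 181.1] [32.7 34.5]
```

The held runner is where expected (side box left 214, bottom 215, against 213.8 and 215.6). Lowering in stages.

Call:
apply_moves(targets=[[0,0.6,0,0.04,0,0],[0,0.8,0,0,0,0],[0,0.4,0,0,0,0],[0,0.2,0,0,0,0],[0,0,0,0,0,0]])

```text
clock: 63.48
eef_pos: [512.0, 230.2, 121.3]
tool_rot: [-1.571, -0.0, -1.391]
force: [-0.5, 0.4, -0.5]
width: 8.7
```

Call:
apply_moves(targets=[[0,0.3,0,0,0,0],[0,0.3,0,0,0,0],[0,0.2,0,0,0,0],[0,0,0,0,0,0]])

```text
clock: 63.98
eef_pos: [511.1, 230.3, 88.5]
tool_rot: [-1.573, -0.001, -1.39]
force: [0.4, 0.3, -1.0]
width: 8.9
```

Free all the way down this time (88.5 mm, no force).

Call:
apply_moves(targets=[[0,0.08,0,0,0,0],[0,0.06,0,0,0,0],[0,0,0,0,0,0]])

```text
clock: 64.35
eef_pos: [511.7, 230.5, 83.7]
tool_rot: [-1.572, -0.0, -1.39]
force: [-0.5, 0.0, -1.2]
width: 8.9
```

Call:
apply_moves(targets=[[0,0,0,0,0,0],[0,0,0,0,0,0],[0,0,0,0,0,0],[0,0,0,0,0,0],[0,-0.5,0,0,0,0],[0,-0.9,0,0,0,0],[0,-0.9,0,0,0,0],[0,-0.9,0,0,0,0],[0,0,0,0,0,0]], jaw=-0.35)

```text
clock: 65.47
eef_pos: [513.6, 231.4, 214.7]
tool_rot: [-1.565, 0.001, -1.39]
force: [-0.0, -0.0, -0.8]
width: 27.8
```

Call:
apply_moves(targets=[[0.97,0,0.12,0,0,0],[0.97,0,0.13,0,0,0],[0.97,0,0.12,0,0,0],[0.97,0,0.13,0,0,0],[0.97,0,0.12,0,0,0],[0.97,0,0.13,0,0,0],[0.97,0,0.12,0,0,0],[0.98,0,0.13,0,0,0]], jaw=0.1)

```text
clock: 66.47
eef_pos: [606.6, -69.1, 210.6]
tool_rot: [-1.573, 0.0, -1.39]
force: [-0.2, 0.7, -0.8]
width: 46.8
```

Call:
apply_moves(targets=[[0,0,0,0,1,0],[0,0,0,0,1,0],[0,0,0,0,1,0],[0,0,0,0,1,0],[0,0,0,0,1,0],[0,0,0,0,1,0],[0,0,0,0,1,0],[0,0,0,0,1,0],[0,0,0,0,1,0],[0,0,0,0,1,0],[0,0,0,0,1,0],[0,0,0,0,1,0]])

```text
clock: 67.97
eef_pos: [606.3, -67.8, 210.6]
tool_rot: [-1.57, -0.003, -3.07]
force: [-0.1, 0.4, 0.0]
width: 47.0
```

```bash
python3 rn.py; python3 - <<'E'
from h import *
s=read_state();print(s["eef_pos"],s["tool_rot"])
A=get_image("top")[:,:,::-1];B=get_image("side")[:,:,::-1]
a=cv2.resize(A[165:265,85:195],(440,400),interpolation=cv2.INTER_CUBIC)
b=cv2.resize(B[205:305,150:240],(360,400),interpolation=cv2.INTER_CUBIC)
c=cv2.resize(A[150:210,230:350],(400,200),interpolation=cv2.INTER_CUBIC);d=cv2.resize(B[150:240,220:400],(400,200),interpolation=cv2.INTER_CUBIC)
cv2.imwrite("pics/f13.png",cv2.convertScaleAbs(np.vstack([np.hstack([a,b]),np.hstack([c,d])]),alpha=1.45))
E
```

```text
[165.9 225.2] c [508.8 246.6   8. ] size [ 33. 114.] dir 100.5
[100.9 211.4] c [543.25  412.775   8.   ] size [34. 82.] dir 97.7
[158.9 201.7] c [568.175 265.2     8.   ] size [ 33. 113.] dir 101.0
side (166, 245, 21, 27)
side (207, 216, 39, 33)
side (259, 194, 22, 20)
side (233, 175, 21, 19)
[606.29081024 -67.77392125 210.54930027] [-1.57005737e+00 -2.88074005e-03 -3.06587409e+00]
```

L1 now shows the same outline and direction as L0 in the tray (114x33 and 113x33, 100.5° and 101°). Picking S0.

Call:
apply_moves(targets=[[-0.05,0.95,0,0,0,0],[0,0.95,0,0,0,0],[0,0.95,0,0,0,0],[0,0.95,0,0,0,0],[0,0.7,0,0,0,0],[0,0.36,0,0,0,0],[0,0,0,0,0,0]])

```text
clock: 69.05
eef_pos: [608.3, -67.9, 16.7]
tool_rot: [-1.571, -0.002, -3.065]
force: [-0.1, -0.1, -0.0]
width: 47.0
```

Call:
apply_moves(targets=[[0,0,0,0,0,0],[0,0,0,0,0,0],[0,0,0,0,0,0],[0,0,0,0,0,0],[0,0,0,0,0,0]], jaw=-1)

```text
clock: 69.68
eef_pos: [609.9, -68.0, 18.7]
tool_rot: [-1.57, 0.002, -3.065]
force: [-1.0, 0.4, 5.7]
width: 9.0
```

Call:
apply_moves(targets=[[0,-0.4,0,0,0,0],[0,-0.9,0,0,0,0],[0,-0.9,0,0,0,0],[0,-0.9,0,0,0,0],[0,-0.9,0,0,0,0],[0,-0.9,0,0,0,0],[0,0,0,0,0,0]])

```text
clock: 70.55
eef_pos: [610.8, -68.4, 217.3]
tool_rot: [-1.569, 0.006, -3.066]
force: [0.9, 0.1, 0.1]
width: 9.1
```

```bash
python3 - <<'E'
from h import *
s=read_state();p=s["eef_pos"];print(p,s["tool_rot"])
y=.1796;R=np.array([[np.cos(y),-np.sin(y)],[np.sin(y),np.cos(y)]])
t=np.array([529.8,299.8])+R@[-28,79];d=t-p[:2];yw=s["tool_rot"][2]
print("target",t,"a,c units",(d[0]*np.cos(yw)+d[1]*np.sin(yw))/40,(-d[0]*np.sin(yw)+d[1]*np.cos(yw))/40)
E
python3 rn.py
```

```text
[610.78209494 -68.4347479  217.26526826] [-1.56929406  0.00599223 -3.06566881]
target [488.13812797 372.52749424] a,c units 2.2210815013403025 -11.224864051853269
[165.9 225.2] c [508.8 246.6   8. ] size [ 33. 114.] dir 100.5
[101.  211.4] c [543.05 412.65   8.  ] size [33. 82.] dir 98.3
[158.9 201.7] c [568.2   265.175   8.   ] size [ 34. 113.] dir 101.4
side (166, 245, 21, 27)
side (230, 235, 16, 13)
side (207, 216, 35, 20)
side (233, 175, 21, 19)
side (260, 137, 23, 21)
```

Call:
apply_moves(targets=[[0.18,0,-0.93,0,0,0],[0.19,0,-0.94,0,0,0],[0.18,0,-0.93,0,0,0],[0.19,0,-0.94,0,0,0],[0.18,0,-0.93,0,0,0],[0.19,0,-0.94,0,0,0],[0.18,0,-0.93,0,0,0],[0.19,0,-0.94,0,0,0],[0.18,0,-0.93,0,0,0],[0.19,0,-0.94,0,0,0],[0.18,0,-0.93,0,0,0],[0.19,0,-0.94,0,0,0]])

```text
clock: 72.15
eef_pos: [485.0, 373.5, 211.7]
tool_rot: [-1.569, -0.003, -3.066]
force: [0.4, -0.1, -0.1]
width: 9.1
```

Call:
apply_moves(targets=[[0,0,0,0,-1,0],[0,0,0,0,-1,0],[0,0,0,0,-1,0],[0,0,0,0,-1,0],[0,0,0,0,-1,0],[0,0,0,0,-1,0],[0,0,0,0,-1,0],[0,0,0,0,-1,0],[0,0,0,0,-1,0],[0,0,0,0,-1,0],[0,0,0,0,-1,0],[0,0,0,0,-1,0]])

```text
clock: 73.65
eef_pos: [485.3, 372.2, 211.6]
tool_rot: [-1.575, -0.002, -1.385]
force: [0.1, -0.1, -0.2]
width: 9.1
```

Call:
apply_moves(targets=[[0,0.6,0,0,0,0],[0,0.9,0,0,0,0],[0,0.8,0,0,0,0],[0,0.5,0,0,0,0],[0,0.2,0,0,0,0],[0,0,0,0,0,0]])

```text
clock: 74.4
eef_pos: [485.7, 372.4, 92.5]
tool_rot: [-1.573, -0.001, -1.39]
force: [-0.5, 0.5, -1.1]
width: 9.0
```

Call:
apply_moves(targets=[[0,0.12,0,0,0,0],[0,0.1,0,0,0,0],[0,0,0,0,0,0]])

```text
clock: 74.78
eef_pos: [486.2, 372.9, 84.6]
tool_rot: [-1.572, -0.0, -1.39]
force: [-0.1, 0.5, -0.7]
width: 9.1
```

Call:
apply_moves(targets=[[0,0.03,0,0,0,0],[0,0,0,0,0,0],[0,0,0,0,0,0]])

```text
clock: 75.15
eef_pos: [486.5, 373.0, 83.7]
tool_rot: [-1.571, 0.0, -1.39]
force: [-0.9, -0.6, 3.7]
width: 8.9
```

Call:
apply_moves(targets=[[0,0,0,0,0,0],[0,0,0,0,0,0],[0,0,0,0,0,0],[0,0,0,0,0,0],[0,-0.5,0,0,0,0],[0,-0.9,0,0,0,0],[0,-0.9,0,0,0,0],[0,-0.9,0,0,0,0],[0,-0.9,0,0,0,0],[0,0,0,0,0,0]], jaw=-0.35)

```text
clock: 76.4
eef_pos: [488.0, 374.1, 250.5]
tool_rot: [-1.566, 0.003, -1.39]
force: [-0.6, 0.2, -0.6]
width: 27.6
```

Call:
apply_moves(targets=[[0.9,0,0.5,0,0,0],[0.9,0,0.5,0,0,0],[0.9,0,0.5,0,0,0],[0.9,0,0.5,0,0,0],[0.9,0,0,0,0,0],[0.9,0,0,0,0,0],[0.9,0,0,0,0,0],[0.9,0,0,0,0,0],[0.9,0,0,0,0,0],[0.9,0,0,0,0,0],[0.9,0,0,0,0,0],[0,0,0,0,0,0]])

```text
clock: 77.9
eef_pos: [635.8, -7.0, 246.1]
tool_rot: [-1.574, -0.003, -1.396]
force: [-0.4, 0.2, 0.5]
width: 27.4
```

```bash
python3 rn.py; python3 - <<'E'
from h import *
s=read_state();print(s["clock"],s["eef_pos"])
A=get_image("top")[:,:,::-1];B=get_image("side")[:,:,::-1]
a=cv2.resize(A[165:265,85:195],(440,400),interpolation=cv2.INTER_CUBIC)
b=cv2.resize(B[205:305,150:240],(360,400),interpolation=cv2.INTER_CUBIC)
c=cv2.resize(A[90:290,60:460],(400,200),interpolation=cv2.INTER_AREA);d=cv2.resize(B[130:330,100:500],(400,200),interpolation=cv2.INTER_AREA)
cv2.imwrite("pics/g14.png",cv2.convertScaleAbs(np.vstack([np.hstack([a,b]),np.hstack([c,d])]),alpha=1.45))
y=.1796;R=np.array([[np.cos(y),-np.sin(y)],[np.sin(y),np.cos(y)]]);t=np.array([529.8,299.8])
print("predicted web-top centres in top crop x4 and side crop")
for n,l,h in(("L0",(28,-62),50),("L1",(-28,-65),50),("S1",(28,79),33),("S0",(-28,79),33)):
    for s in(h,-h):
        w=(*(t+R@[l[0],l[1]+s]),110);print(n,((proj("top",w)-[85,165])*4).round(),((proj("side",w)-[150,205])*4+[440,0]).round())
E
```

```text
[106.9 235.4] c [482.5   396.225   8.   ] size [33. 82.] dir 99.6
[165.9 225.1] c [508.925 246.6     8.   ] size [ 33. 114.] dir 100.5
[101.  211.5] c [542.875 412.625   8.   ] size [34. 82.] dir 98.3
[158.9 201.7] c [568.175 265.2     8.   ] size [ 33. 113.] dir 101.0
side (166, 245, 47, 36)
side (197, 233, 20, 14)
side (207, 216, 39, 34)
side (233, 175, 21, 19)
78.0 [635.64812234  -1.82411852 246.32705032]
predicted web-top centres in top crop x4 and side crop
L0 [210. 156.] [643. 110.]
L0 [379. 126.] [727.  40.]
L1 [230. 250.] [719. 132.]
L1 [400. 220.] [799.  60.]
S1 [  0. 194.] [523. 210.]
S1 [112. 174.] [590. 154.]
S0 [ 15. 289.] [600. 238.]
S0 [127. 269.] [664. 181.]
```

View pics/g14.png

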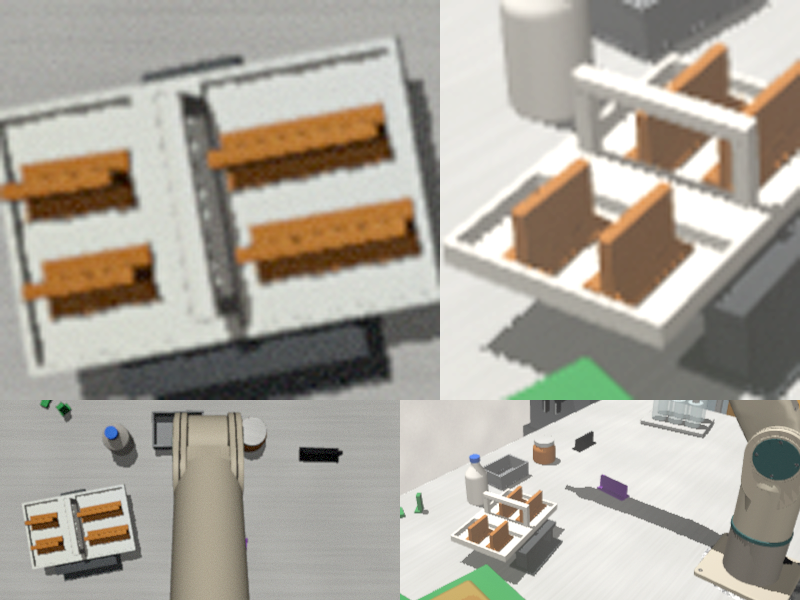

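The last view shows all four amber runners base down. The longs are in the right row at (300,145) and (330,238), the shorts in the left row at (78,180) and (98,278). The tray is level on the beam and leg, no amber runners are left on the bench, and the arm is clear. Handing in.

```bash
python3 -c "
from cell import *
print(finish_job())"
```

```text
the job is handed in; nothing more can be done
None
```

I handed the job in at about 78 s of the 208 s allowed, with the leg out, the tray on the stand, and all four amber runners sorted. The hand-in reports no verdict.

**What I did**
- **Leg:** I pushed it until it took 25 N with no further motion. Its cross-bar then measured (605,314), against (606,313) expected for fully out.
- **Tray:** It sits on the beam and leg, with its centre within about 3 mm of the seat point by my measurements. It looks level and square in both cameras.
- **Runners:** Two long ones and two short ones were present. Each is in its own row.
- **Left alone:** I never touched the bottle, box, jar, or the black and purple look-alikes.

**What went wrong**
- **Long runner caught the handle:** On the first try the second long runner caught the handle bar. The wrist force reached at least 74 N (limit 120 N), and the runner was left pitched about 50°. I lifted it off, laid it flat on the bench, regrasped it and placed it again; that time it met no force on the way down.
- **Shallow grasp:** One short runner could only be gripped near the top of its web, because the arm's reach ran out there. It still placed cleanly.

**Last checks**
- **Upright and in line:** In both cameras the four runners stand base down. They lie at 98–101° in the picture, against the row's 100°.
- **Off centre:** The re-placed long runner sits roughly 5–8 mm off its row's centre, towards the rim, where 18 mm is allowed.
- **Arm:** It is clear of everything.

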